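Fit the locating pins and spring clips to a sensor base

ROBOT

A 6-joint arm with a two-finger parallel gripper is mounted at the origin on the work surface. World frame = base frame: x ahead of the robot, y to its left, z up, the work surface at z = 0. Lengths are in mm, angles in rad, forces in N, time in s.
With the tool pointing down it reaches from about 400 to 925 mm from the base axis. Payload 12.5 kg.
Tool frame: the origin (TCP) lies midway between the tips of the shut fingers; the grasp point (between the pads) lies 19 mm behind it; z points along the fingers, y is the direction in which the jaws open and shut (so a half turn about z gives the same grasp; the last joint's range is limited). The gripper opens to 95 mm and grips with 3 to 60 N. Pads are 20 mm wide; open, the fingers measure 119 mm over their backs; the gripper's body (75 mm by 180 mm) begins 59 mm behind the grasp point.
Start: joints at [-1.275, 0.491, 1.559, -0, 1.092, -0.106], TCP at [244.446, -575.233, 214.661] pointing down, gripper open.
Joint ranges: [-3.1, 3.1], [-0.84, 2.19], [0.05, 2.79], [-1.13, 4.28], [0.06, 2.93], [-2.69, 2.69]. Speed limits (rad/s): [2.22, 2.22, 2.79, 3.14, 3.14, 3.14].

INTERFACE

Orientations are given as [roll, pitch, yaw] about the fixed x, y, z axes, in that order (R = Rz(yaw) Ry(pitch) Rx(roll)).
In Python, from cell import * gives the robot as it stands. The module is installed in compiled form; this text tells all that it offers.
- The arm moves only by the tool carry_out, never from a script. Its argument "moves" is a list of rows, each an object of numbers: "dx", "dy", "dz": the shift along the tool's x, y, z in m; "twist": the turn about the tool's z in degrees. A call has 1 to 5 rows; each row is the pose to reach, as a shift and turn from the pose commanded when the call began, along the tool's axes at that moment; what a row does not reach only later rows make up. A row lasts 1/10 s, in which the tool goes at most 50 mm and 8.59 degrees, less where a joint would pass 70% of its speed; a pose out of reach is approached as far as the arm can. A call with a gripper value outside its range is refused whole. "grip" is the finger opening in m, from 0 to 0.0951, set as the call begins (left out, the last holds). The fingers move at their own pace and stop on an object; the grip force is fixed at half the most. Time passes only in rows, so rows that repeat a pose let the fingers close. It gives the time, the measured TCP pose, the force and the opening at its end, in the units of the state.
- state(): the state, without advancing time (a new reading comes with each control period).
- read_camera(name): name is "scene" or "top"; returns (picture, depth): 400x640x3 uint8, red, green, blue; 400x640 float32, mm along the optical axis (not along the pixel's ray), 0 where there is no reading.
- camera_info(name): a dict with "mtx" (3x3 intrinsics, pixels), "dist_coeffs" ([k1, k2, p1, p2, k3] as OpenCV has them; the pictures are not rectified), "R" (3x3) and "t" (3): a world point X has camera coordinates R X + t. Camera axes: x right, y down, z forward; pixel columns grow to the right and rows downward; lengths in mm; the calibration is good to about 2 mm. A picture is of the moment at which its call begins. camera_info takes no time and is no camera call.
- job_done(): hands the job in, once; it reports no verdict.
The state is a dict: "t": time; "joints": joint angles; "qvel": joint speeds; "tau": joint torques, N m; "eef_pos": TCP position; "tcp_rot": TCP orientation; "ft_force": force on the tool from outside, world axes, zero at the start; "moment": the same for the moment, N m; "opening": opening from 0.0 (shut) to 1.0 (fully open).
Only numpy, scipy, OpenCV 4.12 (cv2) and the standard library are available. Lean on these libraries where they do the work, as an engineer would, in place of code of your own. Each camera call takes 0.05 s, during which the arm holds its last target. There are 200 camera calls.

TASK

Finish assembling the sensor base. Fit first the thick pin and then the slim pin into the bushed bore of its own size: enter each clearly tilted, with the edge of its foot leading a few millimetres into the bore, then straighten it and slide it down until its head sits flat on the bushing. Once both pins are home, snap every spring clip on the table down over the bare length of the steel tube, until its back rests on top of the tube, and leave the bezel and the insulator alone.

Things in the scene. Friction and masses are not known exactly. Their poses are not given: they have to be found in the camera images.
- thick_pin_mid (a point): Centre (half-way up) of the thick steel pin, 68 mm tall: round shaft 24 mm across and 34 mm long below, dark square head 30 x 30 x 34 mm above, to grip. This point is on the axis at the shoulder between them; z up towards the head, x and y square to the head's faces. About 0.2 kg. Starts upright in either hole of a wooden rack, holes 80 mm apart, shoulder on the rack's top, 42 mm above the table.
- thick_pin_foot (a point): Centre of the flat foot of the thick pin, 34 mm below thick_pin_mid along the pin's axis; the foot's edge is bevelled by 1 mm.
- slim_pin_mid (a point): Centre (half-way up) of the slim steel pin, 68 mm tall: round shaft 18 mm across and 34 mm long below, dark square head 30 x 30 x 34 mm above, to grip. This point is on the axis at the shoulder between them; z up towards the head, x and y square to the head's faces. About 0.2 kg. Starts upright in either hole of a wooden rack, holes 80 mm apart, shoulder on the rack's top, 42 mm above the table.
- slim_pin_foot (a point): Centre of the flat foot of the slim pin, 34 mm below slim_pin_mid along the pin's axis; the foot's edge is bevelled by 1 mm.
- thick_bore (a point): Centre of the mouth of the wide bore, 25 mm across, 38 mm deep, straight down, ringed in bronze, in the top of the grey cast iron base (fixed, 130 x 260 x 45 mm), 45 mm above the table. z up, y along the base's long side. It is the bore on the robot's left (+y); the two are 100 mm apart along y, and 70 mm in x, towards the robot, from the tube's axis.
- slim_bore (a point): Centre of the mouth of the narrow bore, 19 mm across, 38 mm deep, straight down, ringed in bronze, in the top of the grey cast iron base (fixed, 130 x 260 x 45 mm), 45 mm above the table. z up, y along the base's long side. It is the bore on the robot's right (-y); the two are 100 mm apart along y, and 70 mm in x, towards the robot, from the tube's axis.
- tube_mid (a point): Middle of the axis of the level steel tube, 28 mm in diameter, 75 mm above the table and 30 mm above the base's top face; y along the tube, z up. It is held by iron posts near its two ends, rising 48 mm above the base; between them 224 mm of tube (112 mm either way from this point) is bare, and a clip may sit anywhere along it.
- clip1_mid (a point): Centre (half-way up) of a steel spring clip standing on its feet: 70 mm tall, 42 mm across (x), 40 mm wide (y: the way the tube runs through it). Grip its black top tab, 12 mm in x, 22 mm in y, from 5 to 35 mm above this point. Two sprung arms with inward lips hang below, open at the bottom. The flat back's underside is level with this point. 90 g. Two to four clips are there; an absent one reads None.
- clip2_mid (a point): A second clip, the same as clip1. Pushed straight down on the tube with about 12 N, the arms spread and snap past its widest point, and the back comes to rest on the tube, the clip's centre then 14 mm above the tube's axis. Either way round is the same.
- clip3_mid (a point): A third clip, the same as clip1.
- clip4_mid (a point): A fourth clip, the same as clip1.
- bezel: Bystander: olive bakelite meter bezel, a ring 76 mm across and 16 mm high, on the table to the robot's right of the clips; origin at the centre of its underside.
- insulator: Bystander: cream porcelain insulator, ribbed, 44 mm across and 60 mm high, on the table beyond the base's left end; origin at the centre of its underside.
There are look-alikes about, which are no part of the job. Leave any red look-alike of the part that bears thick_pin_mid alone.

How it is judged (in metres and radians):
On the way, in this order (a step that is already met when the one before it is completed fails the run):
1. the thick pin's foot edge is in the wide bore while the pin leans 7 degrees or more (horizontal distance between thick_pin_foot and thick_bore below 0.006 m and ((angle between thick_pin_mid's own z axis and vertical above 0.12 rad and z of thick_pin_foot in the frame of thick_bore below 0.001 m) or (angle between thick_pin_mid's own z axis and vertical above 0.3 rad and z of thick_pin_foot in the frame of thick_bore below 0.002 m))), for 0.2 s.
2. the thick pin is upright and home (z of thick_pin_mid in the frame of thick_bore below 0.0025 m and horizontal distance between thick_pin_mid and thick_bore below 0.003 m and angle between the z axis of thick_pin_mid and the z axis of thick_bore, either way round below 0.07 rad), for 0.2 s.
3. the slim pin's foot edge is in the narrow bore while the pin leans 7 degrees or more (horizontal distance between slim_pin_foot and slim_bore below 0.006 m and ((angle between slim_pin_mid's own z axis and vertical above 0.12 rad and z of slim_pin_foot in the frame of slim_bore below 0.001 m) or (angle between slim_pin_mid's own z axis and vertical above 0.3 rad and z of slim_pin_foot in the frame of slim_bore below 0.002 m))), for 0.2 s.
4. the slim pin is upright and home (z of slim_pin_mid in the frame of slim_bore below 0.0025 m and horizontal distance between slim_pin_mid and slim_bore below 0.003 m and angle between the z axis of slim_pin_mid and the z axis of slim_bore, either way round below 0.07 rad), for 0.2 s.
5. every clip is snapped on the tube (z of clip1_mid in the frame of tube_mid between 0.009 and 0.0175 m and x of clip1_mid in the frame of tube_mid between -0.006 and 0.006 m and y of clip1_mid in the frame of tube_mid between -0.1 and 0.1 m and angle between the y axis of each of clip1_mid, clip2_mid, clip3_mid, clip4_mid and the y axis of tube_mid, either way round below 0.2 rad and angle between each of clip1_mid, clip2_mid, clip3_mid, clip4_mid's own z axis and vertical below 0.35 rad and z of clip2_mid in the frame of tube_mid between 0.009 and 0.0175 m and x of clip2_mid in the frame of tube_mid between -0.006 and 0.006 m and y of clip2_mid in the frame of tube_mid between -0.1 and 0.1 m and z of clip3_mid in the frame of tube_mid between 0.009 and 0.0175 m and x of clip3_mid in the frame of tube_mid between -0.006 and 0.006 m and y of clip3_mid in the frame of tube_mid between -0.1 and 0.1 m and z of clip4_mid in the frame of tube_mid between 0.009 and 0.0175 m and x of clip4_mid in the frame of tube_mid between -0.006 and 0.006 m and y of clip4_mid in the frame of tube_mid between -0.1 and 0.1 m), for 0.2 s.
At the end, for the whole second after the job is handed in: Both pins in their own bores, shoulder within 2.5 mm of the bushing, 3 mm of its centre, upright to 4 degrees; every clip present snapped on the bare tube: its centre 9 to 17.5 mm above the tube axis, 6 mm sideways, in line to 11 degrees, leaning under 20 degrees (all of step 2 and all of step 4 and all of step 5); the robot touches nothing.
It fails at once if a clip is snapped on the tube while a pin is not home (((z of clip1_mid in the frame of tube_mid between 0.009 and 0.0175 m and x of clip1_mid in the frame of tube_mid between -0.006 and 0.006 m and y of clip1_mid in the frame of tube_mid between -0.1 and 0.1 m and angle between the y axis of clip1_mid and the y axis of tube_mid, either way round below 0.2 rad and angle between clip1_mid's own z axis and vertical below 0.35 rad) or (z of clip2_mid in the frame of tube_mid between 0.009 and 0.0175 m and x of clip2_mid in the frame of tube_mid between -0.006 and 0.006 m and y of clip2_mid in the frame of tube_mid between -0.1 and 0.1 m and angle between the y axis of clip2_mid and the y axis of tube_mid, either way round below 0.2 rad and angle between clip2_mid's own z axis and vertical below 0.35 rad) or (z of clip3_mid in the frame of tube_mid between 0.009 and 0.0175 m and x of clip3_mid in the frame of tube_mid between -0.006 and 0.006 m and y of clip3_mid in the frame of tube_mid between -0.1 and 0.1 m and angle between the y axis of clip3_mid and the y axis of tube_mid, either way round below 0.2 rad and angle between clip3_mid's own z axis and vertical below 0.35 rad) or (z of clip4_mid in the frame of tube_mid between 0.009 and 0.0175 m and x of clip4_mid in the frame of tube_mid between -0.006 and 0.006 m and y of clip4_mid in the frame of tube_mid between -0.1 and 0.1 m and angle between the y axis of clip4_mid and the y axis of tube_mid, either way round below 0.2 rad and angle between clip4_mid's own z axis and vertical below 0.35 rad)) and (z of thick_pin_mid in the frame of thick_bore above 0.012 m or z of slim_pin_mid in the frame of slim_bore above 0.012 m)).
It fails at once if the bezel is disturbed (distance of bezel from where it was at the start of the episode above 0.03 m).
It fails at once if the insulator is disturbed (distance of insulator from where it was at the start of the episode above 0.03 m).
Of clip1, clip2, clip3, clip4 only 2 to 4 are there at a start; the rules pass over those that are not, and their reading is None.
At some moment in a run one of clip1, clip2, clip3, clip4 may be knocked a few centimetres aside while the robot is not near it.
It also fails if it takes over 210 s, if anything falls off the work surface, if the arm or the gripper's body presses on something with over 40 N, if the wrist force passes 120 N, or if a joint passes its speed limit or range.

## Working session

There is one attempt and no reset: what is moved stays moved. The work goes in short steps, Python scripts to look and compute and a tool call to move; the robot and the scene stay as the last step left them, time stands still between calls to the robot, and variables do not carry over. Pictures are saved under pics/ and viewed, about 12 in all and at most 16, crops included, and the job is handed in when it is done.

Besides the shell and the picture viewer there is one more tool, called in YAML: its name, and indented under it one key for each argument. carry_out: Moves the arm, as the interface text tells. Its arguments: {"type":"object","properties":{"moves":{"type":"array","items":{"type":"object","properties":{"dx":{"type":"number"},"dy":{"type":"number"},"dz":{"type":"number"},"twist":{"type":"number"}}}},"grip":{"type":"number"}},"required":["moves"]}

```bash
mkdir -p pics; cat > h.py <<'E'
from cell import *
import numpy as np, cv2
def snap(n):
    im,d=read_camera(n); np.savez(f'{n}.npz',im=im,d=d); return im,d
def pts(n,d):
    c=camera_info(n); K=np.array(c['mtx']); D=np.array(c['dist_coeffs']); R=np.array(c['R']); t=np.array(c['t'])
    v,u=np.mgrid[0:400,0:640]; p=cv2.undistortPoints(np.stack([u.ravel(),v.ravel()],1).astype(np.float64)[:,None],K,D).reshape(400,640,2)
    X=np.dstack([p[...,0]*d,p[...,1]*d,d]).astype(float)-t
    return X@R
def plane(n,uv,z):
    c=camera_info(n); K=np.array(c['mtx']); D=np.array(c['dist_coeffs']); R=np.array(c['R']); t=np.array(c['t'])
    p=cv2.undistortPoints(np.array(uv,float).reshape(-1,1,2),K,D).reshape(-1,2)
    r=np.c_[p,np.ones(len(p))]@R; C=-R.T@t
    return C+r*((z-C[2])/r[:,2])[:,None]
def proj(n,X):
    c=camera_info(n); R=np.array(c['R']); 
    return cv2.projectPoints(np.array(X,float).reshape(-1,1,3),cv2.Rodrigues(R)[0],np.array(c['t'],float),np.array(c['mtx']),np.array(c['dist_coeffs']))[0].reshape(-1,2)
E
python3 - <<'E'
from h import *
for n in('scene','top'):
    im,d=snap(n); cv2.imwrite(f'pics/{n}0.png',im[...,::-1])
    c=camera_info(n); R=np.array(c['R']); print(n,c['mtx'],-R.T@np.array(c['t']),R[2])
print(state())
E
```

```text
scene [[435.39603363   0.         320.22967596]
 [  0.         435.39603363 202.42948004]
 [  0.           0.           1.        ]] [1287.33581768 -156.69561325  818.53760181] [-0.70291019  0.11149913 -0.70248502]
top [[430.76154673   0.         315.13730892]
 [  0.         430.76154673 203.91108276]
 [  0.           0.           1.        ]] [ 438.74529774  -59.57430317 1306.90415712] [ 0.08976904  0.01053116 -0.99590693]
{'t': 0.1, 'joints': array([-1.27456951e+00,  4.91515553e-01,  1.55936918e+00,  7.05391359e-06,
        1.09170747e+00, -1.05589798e-01]), 'qvel': array([-0.00021375, -0.00066516, -0.00154077, -0.00143191,  0.00092085,
        0.0008067 ]), 'tau': array([ 3.94314935e-03, -6.13619757e+01, -2.58608097e+01,  6.93671429e-02,
        4.70005721e-02, -5.95074471e-05]), 'eef_pos': array([ 244.39949176, -575.00913991,  214.11673292]), 'tcp_rot': array([-3.14059934e+00, -1.11567072e-04,  4.01813309e-01]), 'ft_force': array([-0.07126424,  0.17468629, -0.07443555]), 'moment': array([-0.03377028,  0.05056943, -0.04764471]), 'opening': 0.9956455125081806}
```

View pics/scene0.png

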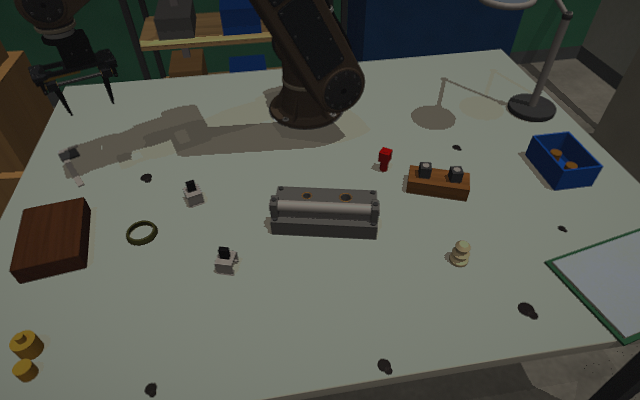

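View pics/top0.png

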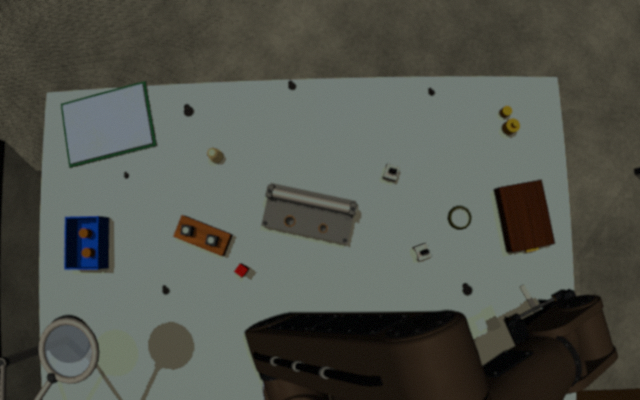

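The scene view shows the rack with two dark-headed pins at (425,170) and (456,173), and the base at (325,212). The red look-alike pin is at (385,158). There are clips at (192,192) and (226,258), the bezel at (142,232), and the insulator at (460,252). The rest is clutter: yellow parts at (25,350) and orange parts in the blue box at (565,160). In the top view the pins are at (187,230) and (212,240), and the clips at (392,173) and (422,252).

Candidates for the thick pin are the two rack pins at scene (425,170) and (456,173). The red one at (385,158) is excluded. I'll check this in a close crop.

```bash
python3 - <<'E'
from h import *
S=np.load('scene.npz')['im'];T=np.load('top.npz')['im']
f=lambda a,w,h:cv2.resize(np.clip(a*2.0,0,255).astype(np.uint8),(w,h),interpolation=cv2.INTER_CUBIC)
a=f(S[140:210,370:480],440*800//880,280*800//880); b=f(T[205:265,165:265],400,255)
c=f(S[175:285,170:390],800,400-55)
out=np.vstack([np.hstack([a[:254],b[:254]]),c]); cv2.imwrite('pics/crop1.png',out[...,::-1]); print(out.shape)
d=np.load('scene.npz')['d'];P=pts('scene',d)
for u,v in [(425,166),(456,170),(385,152),(325,230),(325,205),(192,184),(224,250),(440,190),(300,290)]: print('s',u,v,P[v,u].round(1))
d=np.load('top.npz')['d'];P=pts('top',d)
for u,v in [(187,230),(212,240),(241,269),(310,235),(310,195),(392,172),(422,252),(290,222),(323,229)]: print('t',u,v,P[v,u].round(1))
E
```

```text
(599, 800, 3)
s 425 166 [457.9 255.4  77.4]
s 456 170 [1287.3 -156.7  818.5]
s 385 152 [368.6 172.6  66.4]
s 325 230 [589.1 -34.8  24.4]
s 325 205 [565.5 -30.8  86.6]
s 192 184 [ 407.2 -352.3   62.2]
s 224 250 [ 648.6 -271.5   69. ]
s 440 190 [501.8 290.4  25.7]
s 300 290 [ 733.  -116.3   -1.4]
t 187 230 [483.1 325.6  78.3]
t 212 240 [452.9 252.8  75.6]
t 241 269 [368.  171.1  67. ]
t 310 235 [461.7 -29.   41.9]
t 310 195 [575.3 -32.5  80.2]
t 392 172 [ 637.3 -271.7   73.4]
t 422 252 [ 404.  -349.9   70. ]
t 290 222 [503.   31.5   6.6]
t 323 229 [479.3 -67.7  10.7]
```

View pics/crop1.png

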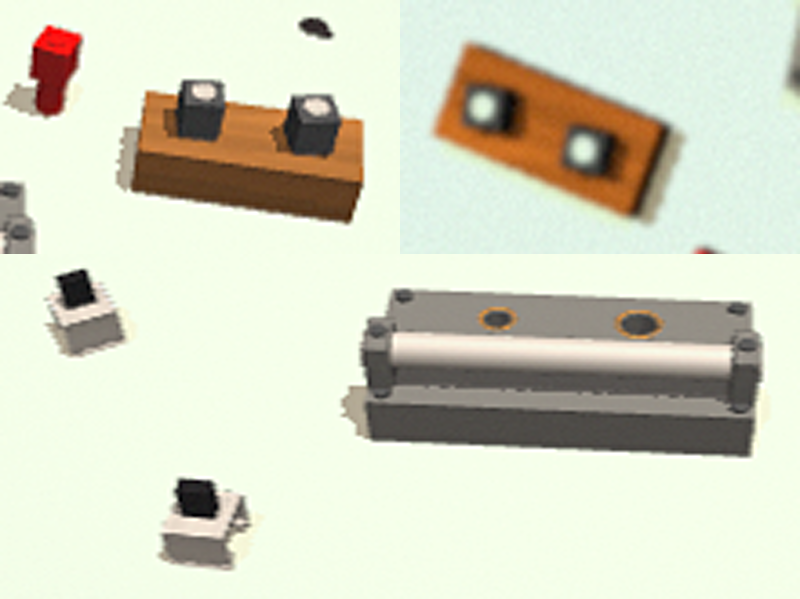

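The crop shows both rack pins with dark square heads and light discs on top; the heads look alike. The wide bore is at scene (345,197) on the robot's left and the narrow one is at (306,194). Both clips have black tabs. Next I'll measure everything.

```bash
python3 - <<'E'
from h import *
I={n:np.load(n+'.npz')['im'].astype(int) for n in('scene','top')}
def sub(n,uv,r):
    u,v=uv; return I[n][v-r:v+r+1,u-r:u+r+1],u-r,v-r
# head discs z=76
for n,c in [('scene',(425,166)),('scene',(456,170)),('top',(187,230)),('top',(212,240))]:
    a,u0,v0=sub(n,c,9); g=a.mean(2); m=(g>90)&(a.max(2)-a.min(2)<40)
    _,lab,st,ce=cv2.connectedComponentsWithStats(m.astype(np.uint8))
    k=min(range(1,len(st)),key=lambda k:np.hypot(*(ce[k]-9)))
    w=np.where(lab==k,np.clip(g-60,0,None),0); area=np.clip((g-45)/(g[lab==k].max()-45),0,1)[lab==k].sum()
    print('disc',n,c,st[k],area.round(1),plane(n,[ce[k]+[u0,v0]],76)[0].round(1))
# bronze rings
for n in I:
    a=I[n]; m=((a[...,0]-a[...,2]>40)&(a[...,0]>60)).astype(np.uint8)
    for nm,X in(('thick',(497,31.5,45)),('slim',(475,-67,45))):
        u,v=proj(n,[X])[0].astype(int); s=m[v-12:v+13,u-16:u+17]; ys,xs=np.nonzero(s)
        if len(xs)>5:
            e=cv2.fitEllipse(np.c_[xs,ys].astype(np.float32)); bb=[(xs.min()+xs.max())/2,(ys.min()+ys.max())/2]
            print('ring',n,nm,len(xs),np.round(e[1],1),plane(n,[(e[0][0]+u-16,e[0][1]+v-12),(bb[0]+u-16,bb[1]+v-12)],45).round(1))
        else: print(n,nm,len(xs))
# tab tops/black and white backs
for n in I:
    P=pts(n,np.load(n+'.npz')['d'])
    for nm,X in(('A',(405,-351,60)),('B',(640,-271.5,60))):
        u,v=proj(n,[X])[0].astype(int); a=I[n][v-18:v+19,u-18:u+19]; p=P[v-18:v+19,u-18:u+19]
        D=np.hypot(p[...,0]-X[0],p[...,1]-X[1])
        for lo,hi in((62,80),(32,46)):
            m=(p[...,2]>lo)&(p[...,2]<hi)&(D<45); q=p[m]
            r=cv2.minAreaRect(q[:,:2].astype(np.float32)); print(nm,n,lo,len(q),np.round(r[0],1),np.round(r[1],1),round(r[2],1),q[:,2].mean().round(1))
    m=(P[...,2]>25)&(P[...,2]<100)&(abs(P[...,0]-520)<130)&(abs(P[...,1]+20)<170)
    q=P[m&(P[...,2]>30)]; r=cv2.minAreaRect(q[:,:2].astype(np.float32)); print('base',n,np.round(r[0],1),np.round(r[1],1),r[2])
    q=P[(P[...,2]>80)&(P[...,2]<91)&m]; c=q[:,:2].mean(0); w=np.linalg.svd(q[:,:2]-c,full_matrices=False)[2][0]; print('tube',len(q),c.round(1),np.degrees(np.arctan2(w[1],w[0])))
E
```

```text
disc scene (425, 166) [ 7  6  6  4 20] 17.6 [451.4 259.9  76. ]
disc scene (456, 170) [ 7  6  6  5 20] 18.3 [481.7 333.5  76. ]
disc top (187, 230) [ 5  7  5  5 22] 19.0 [483.5 332.   76. ]
disc top (212, 240) [ 5  6  5  6 22] 19.1 [453.7 258.   76. ]
ring scene thick 26 [ 8.4 12.1] [[504.5  32.5  45. ]
 [504.8  33.1  45. ]]
ring scene slim 20 [6.6 9.6] [[480.7 -64.7  45. ]
 [480.5 -64.3  45. ]]
top thick 0
top slim 0
A scene 62 44 [ 404.9 -359.3] [13.2 21.3] 26.2 66.6
A scene 32 152 [ 404.9 -357.8] [44.5 41.9] 17.8 38.1
B scene 62 60 [ 644.5 -273.4] [23.1 13.7] 65.6 67.7
B scene 32 212 [ 644.5 -273.3] [40.7 42.7] 73.3 38.6
base scene [526.3 -23.7] [263.5 138.4] 76.17156219482422
tube 835 [566.  -33.3] -103.74355169196762
A top 62 35 [ 405.4 -360.2] [11. 23.] 17.7 69.3
A top 32 154 [ 405.1 -360.2] [42.7 41.3] 18.4 39.0
B top 62 35 [ 643.1 -274.4] [20.5 12.6] 77.4 69.0
B top 32 151 [ 643.6 -274.6] [40.4 42.3] 73.0 39.1
base top [527.8 -26.7] [264.  130.3] 76.41993713378906
tube 690 [561.9 -36.3] 76.53504716428628
```

```bash
cat >> h.py <<'E'
def to(x,y,z,yaw=None):
    s=state(); p=s['eef_pos']; w=s['tcp_rot'][2]; d=np.array([x,y,z])-p
    c,sn=np.cos(w),np.sin(w); r=[c*d[0]+sn*d[1], sn*d[0]-c*d[1], -d[2]]
    tw=None
    if yaw is not None:
        tw=-((yaw-np.degrees(w)+90)%180-90)
    print('t',round(s['t'],2),'pos',p.round(1),'rot',np.degrees(s['tcp_rot']).round(1),'F',s['ft_force'].round(1),'op',round(s['opening']*95.1,1),'j6',s['joints'][5].round(2),'| dxyz',np.round(r,1),'twist',tw)
E
python3 - <<'E'
from h import *
for n in('scene','top'):
    P=pts(n,np.load(n+'.npz')['d'])
    for X in((452.5,259),(482.6,332.7)):
        D=np.hypot(P[...,0]-X[0],P[...,1]-X[1]); q=P[(D<28)&(P[...,2]>62)&(P[...,2]<84)]
        if len(q)>5:
            r=cv2.minAreaRect(q[:,:2].astype(np.float32)); print(n,len(q),np.round(r[0],1),np.round(r[1],1),round(r[2],1),q[:,2].mean().round(1))
a=np.load('top.npz')['im'].astype(int)
for X in((504.6,32.8,45),(480.6,-64.5,45)):
    u,v=np.round(proj('top',[X])[0]).astype(int); print(u,v); print(a[v-5:v+6,u-7:u+8,:].mean(2).astype(int)); print((a[...,0]-a[...,2])[v-5:v+6,u-7:u+8])
to(452.5,259,150,67.8)
E
```

```text
scene 135 [453.8 258.7] [30.1 33.4] 74.8 72.7
scene 141 [483.9 332.1] [30.2 35.2] 81.9 72.8
top 110 [453.7 257. ] [27.9 30. ] 73.6 74.9
top 123 [484.4 331.7] [32.5 30.3] 80.6 74.7
289 221
[[69 69 70 66 60 57 53 51 52 52 55 65 68 69 71]
 [70 68 65 59 50 41 37 35 36 40 49 58 66 66 70]
 [69 67 60 51 37 30 26 29 29 34 39 51 60 65 70]
 [69 65 55 43 30 27 29 29 34 37 40 48 55 65 69]
 [70 65 56 38 28 30 33 37 44 47 52 54 57 64 70]
 [68 63 55 40 28 31 37 45 56 61 61 58 58 63 69]
 [70 66 56 43 35 35 41 53 62 65 61 60 57 64 67]
 [71 67 64 53 41 37 40 52 65 66 64 60 59 62 67]
 [69 67 66 59 49 43 45 51 60 63 60 59 62 66 68]
 [69 71 67 63 59 53 54 53 57 61 61 62 66 68 73]
 [71 70 66 67 66 63 58 55 57 61 65 67 69 68 70]]
[[ 9 10 13 18 24 30 33 36 34 32 32 28 16 11  9]
 [10 13 16 25 27 24 19 18 21 20 29 32 24 14 11]
 [12 13 24 27 20  9  5  3  6 10 17 28 31 19 12]
 [10 16 25 25 14  5  2  3  3  3 10 19 30 23 14]
 [11 18 26 22  9  4  2  3  4  7  9 15 27 29 18]
 [11 19 25 25 12  2  3  5  7  8 10 17 28 29 18]
 [11 20 28 29 13  7  4  7  8  8 11 19 31 25 15]
 [ 9 18 29 37 26 11  5  6  8 10 17 28 32 22 12]
[... 662 characters left out ...]
 65 66 69 68 69 68]]
[[ 9 10  8 10 11 18 24 28 29 26 18 13 11  7 10]
 [ 9  8  9 13 18 26 30 30 31 30 28 21 14 11  8]
 [ 8 10 11 19 27 25 22 17 16 21 28 27 22 12  8]
 [ 9  9 14 27 32 24 11  5  6  9 22 32 30 16  9]
 [ 8  9 15 31 35 20  6  4  2  6 17 31 34 18  8]
 [10  8 16 29 33 18  6  3  5  6 14 28 30 19  9]
 [ 9  7 16 31 34 20  9  4  6  9 17 30 29 15  9]
 [ 7  9 13 24 34 27 15 11 11 18 26 31 23 13  8]
 [10  8 11 17 26 29 26 19 23 27 32 27 19 12 10]
 [ 8  7  9 10 17 24 28 27 27 28 25 19 12  8  8]
 [10  8  9 10 11 14 16 19 20 18 14 11  9  8  7]]
t 0.1 pos [ 244.4 -575.   214.1] rot [-179.9   -0.    23. ] F [-0.1  0.2 -0.1] op 94.7 j6 -0.11 | dxyz [ 517.7 -686.2   64.1] twist -44.77779322021536
```

carry_out:
  moves:
    - {"dx": 0.374,"dy": -0.303,"dz": 0.01}
    - {"dx": 0.374,"dy": -0.303,"dz": 0.01}
    - {"dx": 0.374,"dy": -0.303,"dz": 0.01}
    - {"dx": 0.374,"dy": -0.303,"dz": 0.01}
    - {"dx": 0.374,"dy": -0.303,"dz": 0.01}
  grip: 0.06

```text
schema error: expected keys dx, dy, dz, twist
```

```bash
python3 -c "
from h import *
to(470,100,200,74)"
```

```text
t 0.1 pos [ 244.4 -575.   214.1] rot [-179.9   -0.    23. ] F [-0.1  0.2 -0.1] op 94.7 j6 -0.11 | dxyz [ 471.6 -533.    14.1] twist -50.977793220215375
```

carry_out:
  moves:
    - {"dx": 0.374,"dy": -0.303,"dz": 0.01,"twist": 0}
    - {"dx": 0.374,"dy": -0.303,"dz": 0.01,"twist": 0}
    - {"dx": 0.374,"dy": -0.303,"dz": 0.01,"twist": 0}
    - {"dx": 0.374,"dy": -0.303,"dz": 0.01,"twist": 0}
    - {"dx": 0.374,"dy": -0.303,"dz": 0.01,"twist": 0}
  grip: 0.06

```text
t: 0.6
eef_pos: [362.1, -352.6, 209.3]
tcp_rot: [-3.141, 0.0, 0.401]
ft_force: [1.5, -0.3, 0.5]
opening: 0.653
```

```bash
python3 -c "
from h import *
to(470,100,200,74)"
```

```text
t 0.6 pos [ 362.1 -352.6  209.3] rot [-180.    0.   23.] F [ 1.5 -0.3  0.5] op 62.1 j6 0.27 | dxyz [ 276.1 -374.5    9.3] twist -51.00289965341301
```

carry_out:
  moves:
    - {"dx": 0.276,"dy": -0.374,"dz": 0.01,"twist": -51}
    - {"dx": 0.276,"dy": -0.374,"dz": 0.01,"twist": -51}
    - {"dx": 0.276,"dy": -0.374,"dz": 0.01,"twist": -51}
    - {"dx": 0.276,"dy": -0.374,"dz": 0.01,"twist": -51}
    - {"dx": 0.276,"dy": -0.374,"dz": 0.01,"twist": -51}

```text
t: 1.1
eef_pos: [419.6, -109.4, 204.0]
tcp_rot: [3.142, 0.0, 1.158]
ft_force: [0.4, -0.5, -0.3]
opening: 0.632
```

```bash
python3 -c "
from h import *
to(453,258.3,120,74)"
```

```text
t 1.1 pos [ 419.6 -109.4  204. ] rot [180.    0.   66.3] F [ 0.4 -0.5 -0.3] op 60.1 j6 0.01 | dxyz [ 350.2 -117.    84. ] twist -7.671314569780407
```

carry_out:
  moves:
    - {"dx": 0.35,"dy": -0.117,"dz": 0.084,"twist": -7.7}
    - {"dx": 0.35,"dy": -0.117,"dz": 0.084,"twist": -7.7}
    - {"dx": 0.35,"dy": -0.117,"dz": 0.084,"twist": -7.7}
    - {"dx": 0.35,"dy": -0.117,"dz": 0.084,"twist": -7.7}
    - {"dx": 0.35,"dy": -0.117,"dz": 0.084,"twist": -7.7}

```text
t: 1.6
eef_pos: [442.8, 133.4, 148.1]
tcp_rot: [3.142, 0.0, 1.286]
ft_force: [1.0, -0.1, 0.1]
opening: 0.626
```

```bash
python3 -c "
from h import *
to(453,258.3,90,74)"
```

```text
t 1.6 pos [442.8 133.4 148.1] rot [180.    0.   73.7] F [ 1.  -0.1  0.1] op 59.5 j6 0.43 | dxyz [122.8 -25.3  58.1] twist -0.30789897124685695
```

carry_out:
  moves:
    - {"dx": 0.123,"dy": -0.025,"dz": 0.055,"twist": 0}
    - {"dx": 0.123,"dy": -0.025,"dz": 0.055,"twist": 0}
    - {"dx": 0.123,"dy": -0.025,"dz": 0.055,"twist": 0}
    - {"dx": 0.123,"dy": -0.025,"dz": 0.055,"twist": 0}
    - {"dx": 0.123,"dy": -0.025,"dz": 0.098,"twist": 0}

```text
t: 2.1
eef_pos: [455.5, 257.9, 52.9]
tcp_rot: [3.136, -0.004, 1.288]
ft_force: [1.5, 0.4, -1.3]
opening: 0.628
```

carry_out:
  moves:
    - {"dx": 0,"dy": 0,"dz": 0,"twist": 0}
    - {"dx": 0,"dy": 0,"dz": 0,"twist": 0}
    - {"dx": 0,"dy": 0,"dz": 0,"twist": 0}
    - {"dx": 0,"dy": 0,"dz": 0,"twist": 0}
    - {"dx": 0,"dy": 0,"dz": 0,"twist": 0}
  grip: 0.015

```text
t: 2.6
eef_pos: [452.6, 256.5, 52.0]
tcp_rot: [-3.14, -0.0, 1.285]
ft_force: [-9.6, 3.2, 10.7]
opening: 0.314
```

```bash
python3 -c "
from h import *
to(453,258.3,48,74)"
```

```text
t 2.6 pos [452.6 256.5  52. ] rot [-179.9   -0.    73.6] F [-9.6  3.2 10.7] op 29.8 j6 0.67 | dxyz [ 1.9 -0.1  4. ] twist -0.35594922774771476
```

carry_out:
  moves:
    - {"dx": 0,"dy": 0,"dz": -0.013,"twist": 0}
    - {"dx": 0,"dy": 0,"dz": -0.026,"twist": 0}
    - {"dx": 0,"dy": 0,"dz": -0.026,"twist": 0}

```text
t: 2.9
eef_pos: [452.8, 256.4, 78.6]
tcp_rot: [-3.141, -0.0, 1.286]
ft_force: [-6.6, 3.4, 3.9]
opening: 0.31
```

```bash
python3 - <<'E'
from h import *
to(453,258.3,48,74)
im,d=snap('scene'); im2,_=snap('top')
f=lambda a,w,h:cv2.resize(np.clip(a*2.0,0,255).astype(np.uint8),(w,h),interpolation=cv2.INTER_CUBIC)
u,v=proj('scene',[(453,258,55)])[0].astype(int); print(u,v)
o=np.hstack([f(im[v-35:v+25,u-35:u+45],533,400)]); cv2.imwrite('pics/lift1.png',o[...,::-1])
E
```

```text
t 2.9 pos [452.8 256.4  78.6] rot [-180.    -0.    73.7] F [-6.6  3.4  3.9] op 29.5 j6 0.67 | dxyz [ 1.8 -0.3 30.6] twist -0.3338691436527341
423 171
```

View pics/lift1.png

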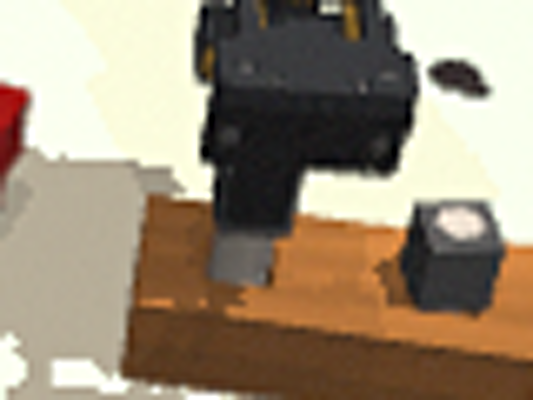

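```bash
python3 - <<'E'
from h import *
z=np.load('scene.npz'); a=z['im'].astype(int)
c=camera_info('scene'); 
for zz in(46,50,54): 
    print(zz,proj('scene',[(452.8,256.4,zz)])[0].round(1))
print((a[...,0]-a[...,2])[166:180,414:436]); print(a.mean(2).astype(int)[166:180,414:436])
X=np.array([452.8,256.4,50]); print(435.4/(np.array(c['R'])@X+np.array(c['t']))[2])
E
```

```text
46 [422.8 173.7]
50 [423.1 172.6]
54 [423.3 171.5]
[[40 42 43 41 31 32 -3  0 -1  1  0  0  0 -2 -2  1 -1 -2  4 16 14 15]
 [44 41 42 41 38 35 -2 -2  0 -2 -1 -1  0  1 -1 -1 -2 -1  8 16 15 15]
 [41 41 45 42 38 35 -1 -1 -1  1 -1  1 -1  0  0  1 -1  6 49 53 51 38]
 [41 41 39 36 37 37  9 -2  0 -1  0  0  1  0 -2 -1 -2  3 52 63 62 62]
 [39 39 34 34 36 35 15 -1  1  0  1  2  0  0 -1 -1  0  9 67 64 64 62]
 [38 41 36 35 35 28  9  4  4  5  4  4  4  4  3 11 27 37 64 63 63 63]
 [41 40 35 34 40 26  8  5  5  6  6  6  6  6  8 53 70 68 67 66 65 68]
 [43 42 42 38 36 26  4  4  5  6  6  5  6  5  6 51 65 63 62 63 64 66]
 [43 40 34 37 34 19  2  5  6  5  5  7  6  4 11 48 63 63 60 61 61 62]
 [39 38 35 35 31 12  4  5  5  4  6  6  5  4 11 50 64 63 63 61 61 61]
 [39 40 40 40 30  7  4  5  5  5  5  5  5  5 24 57 62 63 62 64 65 66]
 [40 40 38 39 32 14  4  5  6  5  6  6  3  5 21 55 59 59 64 65 65 65]
 [40 39 37 38 41 35 27 27 19 13 21 23  9 13 30 61 63 63 64 62 63 62]
 [42 42 41 42 39 34 37 37 35 36 42 63 61 52 52 56 58 58 58 58 57 62]]
[[ 38  35  35  38  54  54  12  20  13  11  11  11  13  11  12  12  11  16
   57 12
[... 540 characters left out ...]
7  64  63
   62  62  64  63]
 [ 44  43  42  36  34  32  41  45  46  47  48  50  50  48  46  45  61  61
   61  60  61  60]
 [ 40  41  38  37  35  32  42  44  46  47  48  51  49  49  50  44  61  58
   60  60  59  59]
 [ 40  40  35  36  35  35  42  45  47  48  50  51  48  47  46  47  62  60
   60  60  60  59]
 [ 39  40  40  39  36  36  44  45  47  49  49  52  47  46  32  54  61  60
   62  62  61  61]
 [ 39  40  41  40  36  34  44  46  48  49  51  52  51  55  21  51  59  58
   63  62  63  64]
 [ 40  40  41  41  38  35  38  38  42  46  56  59  55  48  28  57  60  60
   60  60  60  62]
 [ 42  42  41  41  42  37  35  35  35  34  40  58  57  50  49  54  56  57
   56  56  56  59]]
0.37132754780910465
```

The lifted shaft spans about 9.2 px, which is about 24.7 mm, so this is the thick pin. I'll tilt it in the jaws now by moving sideways while its foot is still in the rack hole.

carry_out:
  moves:
    - {"dx": 0.003,"dy": 0,"dz": 0,"twist": 0}
    - {"dx": 0.006,"dy": 0,"dz": 0,"twist": 0}
    - {"dx": 0.009,"dy": 0,"dz": 0.001,"twist": 0}
    - {"dx": 0.012,"dy": 0,"dz": 0.001,"twist": 0}
    - {"dx": 0.013,"dy": 0,"dz": 0.001,"twist": 0}

```text
t: 3.5
eef_pos: [456.1, 267.8, 76.1]
tcp_rot: [-3.14, 0.003, 1.287]
ft_force: [-5.4, -8.3, 4.3]
opening: 0.316
```

```bash
python3 -c "
from h import *
to(453,258.3,48,74); print(state()['moment'])"
```

```text
t 3.5 pos [456.1 267.8  76.1] rot [-179.9    0.2   73.7] F [-5.4 -8.3  4.3] op 30.0 j6 0.69 | dxyz [-9.9 -0.3 28.1] twist -0.2844912874615346
[-1.83894153  1.18723539 -0.07618411]
```

Lateral force is about 11 N, so it is pivoting. Next I'll lift clear and check the lean.

carry_out:
  moves:
    - {"dx": 0,"dy": 0,"dz": -0.025,"twist": 0}
    - {"dx": 0,"dy": 0,"dz": -0.07,"twist": 0}
    - {"dx": 0,"dy": 0,"dz": -0.07,"twist": 0}
    - {"dx": 0,"dy": 0,"dz": -0.07,"twist": 0}

```text
t: 3.9
eef_pos: [457.7, 268.9, 146.7]
tcp_rot: [3.139, -0.002, 1.286]
ft_force: [-0.7, -0.1, -2.2]
opening: 0.313
```

```bash
cat >> h.py <<'E'
def shaft(n,lo=35,pad=45,grey=None):
    "bright-boosted crop around the TCP"
    im,d=snap(n); p=state()['eef_pos']; u,v=np.round(proj(n,[p-[0,0,lo]])[0]).astype(int)
    u=np.clip(u,pad,639-pad); v=np.clip(v,pad,399-pad)
    c=np.clip(im[v-pad:v+pad,u-pad:u+pad]*2.,0,255).astype(np.uint8)
    print(n,'crop origin',u-pad,v-pad); return cv2.resize(c,(400,400),interpolation=cv2.INTER_CUBIC)
E
python3 - <<'E'
from h import *
to(453,258.3,48,74)
o=np.hstack([shaft('scene',20,35),shaft('top',20,35)]); cv2.imwrite('pics/tilt1.png',o[...,::-1])
E
```

```text
t 3.9 pos [457.7 268.9 146.7] rot [ 1.799e+02 -1.000e-01  7.370e+01] F [-0.7 -0.1 -2.2] op 29.8 j6 0.69 | dxyz [-11.5  -1.5  98.7] twist -0.31408081765358986
scene crop origin 398 116
top crop origin 167 204
```

View pics/tilt1.png

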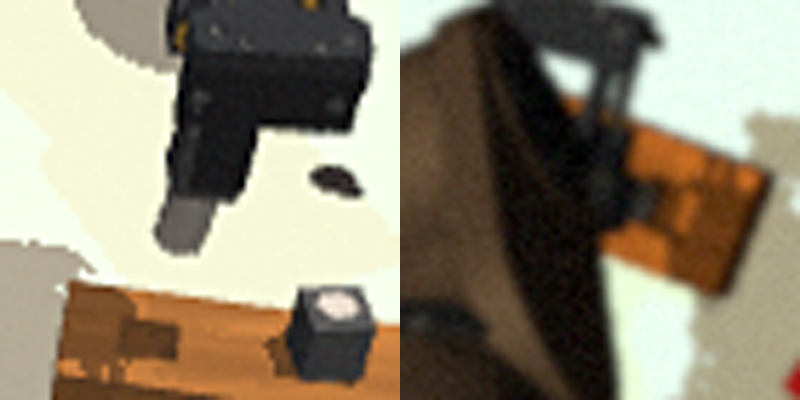

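```bash
cat >> h.py <<'E'
def axis(n='scene',half=40,lo=-30,hi=60,dbg=False,g0=27,g1=80):
    "shaft silhouette cast on the tool's x-z plane; s along tool x from TCP, z height above TCP"
    z=np.load(n+'.npz'); a=z['im'].astype(int); s=state(); p=s['eef_pos']; w=s['tcp_rot'][2]
    c=camera_info(n); R=np.array(c['R']); C=-R.T@np.array(c['t'])
    u,v=np.round(proj(n,[p-[0,0,8]])[0]).astype(int); U,V=np.meshgrid(np.arange(u-half,u+half+1),np.arange(v-half,v+half+1)); 
    q=cv2.undistortPoints(np.c_[U.ravel(),V.ravel()].astype(float)[:,None],np.array(c['mtx']),np.array(c['dist_coeffs'])).reshape(-1,2)
    r=np.c_[q,np.ones(len(q))]@R; tx=np.array([np.cos(w),np.sin(w),0]); ty=np.array([np.sin(w),-np.cos(w),0])
    k=((p-C)@ty)/(r@ty); X=C+r*k[:,None]-p; S=X@tx; Z=X[:,2]
    b=a[V.ravel(),U.ravel()]; g=b.mean(1); m=(g>g0)&(g<g1)&(b.max(1)-b.min(1)<14)&(abs(S)<35)&(Z>lo)&(Z<hi)
    M=np.zeros(U.shape,np.uint8); M.ravel()[m]=1
    nl,lab,st,ce=cv2.connectedComponentsWithStats(M,connectivity=4); 
    for k in range(1,nl):
        if st[k,4]>25:
            f=lab.ravel()==k; P=np.c_[S[f],Z[f]].astype(np.float32); rr=cv2.minAreaRect(P)
            rows=[]
            for zz in np.arange(np.floor(Z[f].min()),Z[f].max(),3):
                h=(abs(P[:,1]-zz)<1.6); 
                if h.sum()>2: rows.append((zz,P[h,0].min(),P[h,0].max()))
            rows=np.array(rows); print('comp',st[k,4],'bbox',st[k,:4]+[u-half,v-half,0,0],'rect',np.round(rr[0],1),np.round(rr[1],1),round(rr[2],1)); print(rows.round(1).tolist())
E
python3 -c "
from h import *
axis()"
```

```text
comp 44 bbox [426 145  13  10] rect [ -7.5 -20.6] [21.6 34.6] 61.4
[[-27.0, -15.9, 6.5], [-24.0, -16.4, 6.0], [-21.0, -14.4, 10.4], [-18.0, -15.0, 12.8]]
```

```bash
python3 - <<'E'
from h import *
a=np.load('scene.npz')['im'].astype(int)
print(proj('scene',[state()['eef_pos']]))
print(a.mean(2).astype(int)[146:164,420:444]); print((a.max(2)-a.min(2))[146:164,420:444])
E
```

```text
[[434.23747555 144.57076322]]
[[119 118 118 119 119 120 122  43  15  22  22  18  10  11  13  14  13  12
   10  12   5  51 124 120]
 [119 119 118 119 119 120 121  67  15  22  24  12  11  13  11  13  11  13
   10   9   5 103 122 118]
 [119 118 118 119 119 120 122  62  18  23  21  13  11  13  13  12  12  12
   12   7  10 127 121 118]
 [119 118 119 118 119 120 121  42  20  20  23  18  16  16  16  14  13  15
   12  18  62 124 120 119]
 [118 119 119 118 119 121 119  33  36  30  31  28  29  27  27  23  27  25
   17  58 126 121 119 118]
 [119 119 118 118 119 120  94  38  44  46  48  49  51  41  41  35  69  67
   55 103 122 119 119 118]
 [119 119 118 119 121 117  51  40  45  46  48  49  50  48  47  49 128 124
  123 121 120 118 119 119]
 [119 118 118 120 120  98  33  43  45  47  47  49  49  46  45  71 123 120
  119 118 119 119 119 119]
 [118 119 119 119 120  94  39  47  46  47  48  49  48  45  45 108 121 119
  119 119 119 119 118 118]
 [119 119 118 120 116  52  44  48  46  47  47  49  47  45  47 125 120 119
  119 119 118 118 119 119]
 [118 119 118 119 100  37  45  48  47  48  48  49  45  45  7
[... 1399 characters left out ...]
16 15 15 15 15 15 15 16]
 [15 16 16 15 15  6  6  6  5  6  5  6  5  6  6 17 15 16 15 15 15 15 14 15]
 [16 15 16 16 12  5  6  6  4  7  5  6  5  4  8 17 15 15 16 15 15 16 15 15]
 [16 15 15 16 16  6  6  6  6  5  5  6  5  7 14 15 15 16 15 16 15 15 15 15]
 [15 15 15 15 16 10  5  6  5  5  6  5  4  9 16 16 16 15 15 15 15 15 15 16]
 [15 15 15 15 16 17  9  7  5  7  5  6  6 13 16 15 15 15 16 16 15 16 15 15]
 [15 16 14 15 15 16 16 12  9 10 10 10  9 16 16 15 16 15 16 15 15 15 15 15]
 [15 16 16 15 16 15 15 15 16 16 15 16 16 15 16 16 15 15 15 15 15 15 15 16]
 [15 15 15 15 15 15 15 15 16 15 16 15 16 15 15 15 15 15 16 15 16 16 15 14]
 [15 15 15 15 15 16 15 15 15 16 15 15 16 15 16 15 15 16 15 15 15 15 15 15]]
```

```bash
python3 - <<'E'
import re
s=open('h.py').read(); i=s.index('def axis'); s=s[:i]+'''
def axis(n='scene',bg=None,half=30,lo=-45,hi=-2,shift=0):
    "sub-pixel left/right silhouette edges per row (shaft grey ~47 against lighter ground), cast on the tool x-z plane"
    z=np.load(n+'.npz'); g=z['im'].astype(float).mean(2); st=state(); p=st['eef_pos']; w=st['tcp_rot'][2]
    c=camera_info(n); R=np.array(c['R']); C=-R.T@np.array(c['t']); tx=np.array([np.cos(w),np.sin(w),0]); ty=np.array([np.sin(w),-np.cos(w),0])
    def cast(uv):
        q=cv2.undistortPoints(np.array(uv,float).reshape(-1,1,2),np.array(c['mtx']),np.array(c['dist_coeffs'])).reshape(-1,2)
        r=np.c_[q,np.ones(len(q))]@R; X=C+r*(((p-C)@ty)/(r@ty))[:,None]-p; return np.c_[X@tx,X[:,2]]
    v0=int(proj(n,[p+[0,0,hi]])[0][1]); L=[];Rr=[]
    uc=proj(n,[p-[0,0,15]])[0][0]+shift
    for v in range(v0,v0+22):
        row=g[v]; u=int(round(uc)); ok=row[u]<60
        if not ok: break
        l=u
        while row[l]<85: l-=1
        r=u
        while row[r]<85: r+=1
        if r-l>16 or row[u]<38: continue
        L.append((l+(85-row[l])/(row[l+1]-row[l]),v)); Rr.append((r-(85-row[r])/(row[r-1]-row[r]),v))
    A=cast(L);B=cast(Rr); 
    print(np.c_[A,B].round(1))
    return A,B
'''
open('h.py','w').write(s)
E
python3 - <<'E'
from h import *
A,B=axis()
for q in(A,B): print(np.degrees(np.arctan(np.polyfit(q[:,1],q[:,0],1)[0])))
E
```

```text
[[-16.5 -21.9  14.4 -19.2]
 [-17.7 -25.2   7.1 -23.1]
 [-17.9 -28.5   7.2 -26.3]
 [-17.5 -31.7   6.2 -29.7]
 [-18.6 -35.1   6.4 -32.9]
 [-18.7 -38.4   6.4 -36.2]
 [-17.6 -41.6   5.3 -39.6]]
3.8609204097011363
17.63146307897049
```

```bash
python3 -c "
from h import *
to(506.2,38,110,76.4)"
```

```text
t 4.0 pos [456.9 268.6 145. ] rot [-180.     0.    73.7] F [-0.1  0.7 -1.1] op 29.8 j6 0.69 | dxyz [-207.5  112.1   35. ] twist -2.713851480953224
```

carry_out:
  moves:
    - {"dx": -0.2075,"dy": 0.112,"dz": 0.01,"twist": -2.7}
    - {"dx": -0.2075,"dy": 0.112,"dz": 0.01,"twist": -2.7}
    - {"dx": -0.2075,"dy": 0.112,"dz": 0.01,"twist": -2.7}
    - {"dx": -0.2075,"dy": 0.112,"dz": 0.01,"twist": -2.7}
    - {"dx": -0.2075,"dy": 0.112,"dz": 0.01,"twist": -2.7}

```text
t: 4.5
eef_pos: [506.3, 35.6, 134.3]
tcp_rot: [-3.14, 0.001, 1.332]
ft_force: [-0.3, 0.2, -1.2]
opening: 0.311
```

carry_out:
  moves:
    - {"dx": 0,"dy": 0,"dz": 0.02,"twist": 0}
    - {"dx": 0,"dy": 0,"dz": 0.038,"twist": 0}
    - {"dx": 0,"dy": 0,"dz": 0.038,"twist": 0}

```text
t: 4.8
eef_pos: [505.0, 37.8, 94.9]
tcp_rot: [-3.136, 0.001, 1.332]
ft_force: [0.7, -0.2, -1.3]
opening: 0.31
```

```bash
python3 - <<'E'
from h import *
to(506.2,38,91,76.4)
o=shaft('scene',35,25); cv2.imwrite('pics/bore1.png',np.hstack([o,shaft('top',40,30)])[...,::-1])
to(506.2,38,91,76.4)
E
```

```text
t 4.8 pos [505.   37.8  94.9] rot [-1.797e+02  1.000e-01  7.630e+01] F [ 0.7 -0.2 -1.3] op 29.5 j6 0.18 | dxyz [0.4 1.1 3.9] twist -0.060885973501498825
scene crop origin 323 167
top crop origin 256 190
t 4.9 pos [506.2  38.3  97. ] rot [-179.9    0.    76.4] F [ 1.   0.2 -2.1] op 29.8 j6 0.18 | dxyz [-0.3  0.1  6. ] twist -0.0006712293250927814
```

View pics/bore1.png

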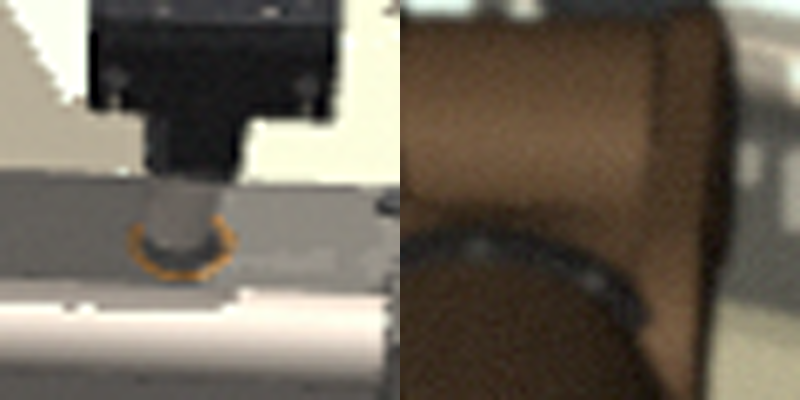

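The tilted pin hangs about 8 mm above the bore. The foot centre is near scene (345.5,194.5) and the ring centre near (345.9,197), so it is aligned to about 1.5 mm. I'll lower it gently.

carry_out:
  moves:
    - {"dx": 0,"dy": 0,"dz": 0.004,"twist": 0}
    - {"dx": 0,"dy": 0,"dz": 0.007,"twist": 0}
    - {"dx": 0,"dy": 0,"dz": 0.01,"twist": 0}
    - {"dx": 0,"dy": 0,"dz": 0.01,"twist": 0}

```text
t: 5.3
eef_pos: [506.4, 38.4, 87.5]
tcp_rot: [-3.142, 0.0, 1.334]
ft_force: [0.4, 0.7, -0.8]
opening: 0.311
```

carry_out:
  moves:
    - {"dx": 0,"dy": 0,"dz": 0.0015,"twist": 0}
    - {"dx": 0,"dy": 0,"dz": 0.003,"twist": 0}
    - {"dx": 0,"dy": 0,"dz": 0.003,"twist": 0}

```text
t: 5.6
eef_pos: [505.8, 38.6, 84.5]
tcp_rot: [-3.14, -0.0, 1.333]
ft_force: [-1.8, 4.5, 0.4]
opening: 0.313
```

carry_out:
  moves:
    - {"dx": 0.0015,"dy": 0,"dz": 0.0,"twist": 0}
    - {"dx": 0.003,"dy": 0,"dz": 0.0,"twist": 0}
    - {"dx": 0.004,"dy": 0,"dz": 0.0,"twist": 0}
    - {"dx": 0.004,"dy": 0,"dz": 0.0,"twist": 0}

```text
t: 6.0
eef_pos: [506.4, 41.6, 84.2]
tcp_rot: [-3.139, 0.002, 1.334]
ft_force: [-5.1, -5.5, -1.2]
opening: 0.313
```

```bash
python3 - <<'E'
from h import *
to(506.2,38,91,76.4)
o=shaft('scene',30,25); cv2.imwrite('pics/bore2.png',o[...,::-1])
E
```

```text
t 6.0 pos [506.4  41.6  84.2] rot [-1.799e+02  1.000e-01  7.640e+01] F [-5.1 -5.5 -1.2] op 29.8 j6 0.19 | dxyz [-3.6  0.7 -6.8] twist 0.026422466705994907
scene crop origin 324 169
```

View pics/bore2.png

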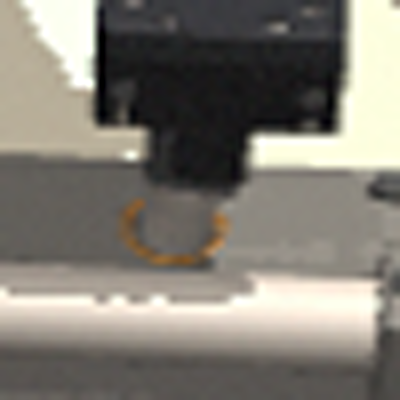

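carry_out:
  moves:
    - {"dx": 0.002,"dy": 0,"dz": 0.0,"twist": 0}
    - {"dx": 0.002,"dy": 0,"dz": 0.0,"twist": 0}
    - {"dx": 0.002,"dy": 0,"dz": 0.0,"twist": 0}
    - {"dx": 0.002,"dy": 0,"dz": 0,"twist": 0}

```text
t: 6.45
eef_pos: [506.9, 43.5, 84.2]
tcp_rot: [-3.139, 0.002, 1.334]
ft_force: [-5.2, -6.3, -2.5]
opening: 0.315
```

carry_out:
  moves:
    - {"dx": -0.003,"dy": 0,"dz": 0.0,"twist": 0}
    - {"dx": -0.006,"dy": 0,"dz": 0.001,"twist": 0}
    - {"dx": -0.009,"dy": 0,"dz": 0.001,"twist": 0}
    - {"dx": -0.012,"dy": 0,"dz": 0.002,"twist": 0}
    - {"dx": -0.014,"dy": 0,"dz": 0.003,"twist": 0}

```text
t: 6.95
eef_pos: [503.9, 31.2, 81.7]
tcp_rot: [-3.14, -0.001, 1.333]
ft_force: [-5.5, 8.2, 5.3]
opening: 0.315
```

carry_out:
  moves:
    - {"dx": -0.001,"dy": -0.0005,"dz": 0.002,"twist": 0}
    - {"dx": -0.0015,"dy": -0.0005,"dz": 0.004,"twist": 0}
    - {"dx": -0.0015,"dy": -0.0005,"dz": 0.006,"twist": 0}
    - {"dx": -0.0015,"dy": -0.0005,"dz": 0.006,"twist": 0}

```text
t: 7.35
eef_pos: [503.3, 29.9, 75.4]
tcp_rot: [-3.141, -0.001, 1.333]
ft_force: [-3.1, 9.0, -0.1]
opening: 0.314
```

```bash
python3 -c "
from h import *
to(504.3,30.3,55,76.4); print(state()['moment'])"
```

```text
t 7.35 pos [503.3  29.9  75.4] rot [-179.9   -0.    76.4] F [-3.1  9.  -0.1] op 29.9 j6 0.16 | dxyz [ 0.6  0.8 20.4] twist -0.025128113776446526
[1.7819172  0.67788921 0.0406404 ]
```

carry_out:
  moves:
    - {"dx": 0,"dy": 0,"dz": 0.004,"twist": 0}
    - {"dx": 0,"dy": 0,"dz": 0.008,"twist": 0}
    - {"dx": 0.0005,"dy": 0,"dz": 0.012,"twist": 0}
    - {"dx": 0.0005,"dy": 0,"dz": 0.016,"twist": 0}
    - {"dx": 0.0005,"dy": 0,"dz": 0.018,"twist": 0}

```text
t: 7.85
eef_pos: [503.4, 30.3, 57.4]
tcp_rot: [-3.14, -0.0, 1.333]
ft_force: [-5.6, 7.1, 4.0]
opening: 0.314
```

carry_out:
  moves:
    - {"dx": 0,"dy": 0,"dz": 0.0015,"twist": 0}
    - {"dx": 0,"dy": 0,"dz": 0.003,"twist": 0}
    - {"dx": 0,"dy": 0,"dz": 0.0045,"twist": 0}
    - {"dx": 0,"dy": 0,"dz": 0.0045,"twist": 0}

```text
t: 8.25
eef_pos: [503.3, 30.3, 54.3]
tcp_rot: [-3.141, -0.001, 1.333]
ft_force: [-9.4, 7.5, 21.9]
opening: 0.315
```

```bash
python3 -c "
from h import *
to(504.3,30.3,55,76.4); print(state()['moment'])"
```

```text
t 8.25 pos [503.3  30.3  54.3] rot [-180.    -0.    76.4] F [-9.4  7.5 21.9] op 29.9 j6 0.17 | dxyz [ 0.2  1.  -0.7] twist -0.014425326840537878
[ 1.47065144  1.81874635 -0.05358306]
```

carry_out:
  moves:
    - {"dx": 0,"dy": 0,"dz": 0,"twist": 0}
    - {"dx": 0,"dy": 0,"dz": 0,"twist": 0}
    - {"dx": 0,"dy": 0,"dz": -0.02,"twist": 0}
    - {"dx": 0,"dy": 0,"dz": -0.065,"twist": 0}
    - {"dx": 0,"dy": 0,"dz": -0.095,"twist": 0}
  grip: 0.06

```text
t: 8.75
eef_pos: [504.6, 29.4, 150.0]
tcp_rot: [3.14, -0.0, 1.333]
ft_force: [0.4, 0.4, 0.7]
opening: 0.617
```

```bash
python3 - <<'E'
from h import *
to(483.5,332.5,120,81)
im,d=snap('scene'); P=pts('scene',d)
q=P[(np.hypot(P[...,0]-504.8,P[...,1]-32.2)<25)&(P[...,2]>60)&(P[...,2]<90)]
r=cv2.minAreaRect(q[:,:2].astype(np.float32)); print(len(q),r,np.percentile(q[:,2],[5,50,80,90,95,99]))
n=q[q[:,2]>75]; c=n.mean(0); print(np.linalg.svd(n-c,full_matrices=False)[2][2],c)
q=P[(np.hypot(P[...,0]-483,P[...,1]-332)<25)&(P[...,2]>60)&(P[...,2]<84)]; print(cv2.minAreaRect(q[:,:2].astype(np.float32)))
E
```

```text
t 8.75 pos [504.6  29.4 150. ] rot [179.9  -0.   76.4] F [0.4 0.4 0.7] op 58.7 j6 0.17 | dxyz [289.6 -91.8  30. ] twist -4.607362831050466
155 ((506.140625, 31.84036636352539), (28.133882522583008, 32.79960632324219), 78.17970275878906) [62.58913569 77.33784594 79.21285906 79.74271047 80.60981044 80.83191519]
[-0.02247498  0.01460166 -0.99964077] [506.26273004  31.57460239  78.36485936]
((484.65826416015625, 331.9208984375), (30.842248916625977, 35.667240142822266), 80.06057739257812)
```

carry_out:
  moves:
    - {"dx": 0.2895,"dy": -0.092,"dz": 0,"twist": -4}
    - {"dx": 0.2895,"dy": -0.092,"dz": 0,"twist": -4}
    - {"dx": 0.2895,"dy": -0.092,"dz": 0,"twist": -4}
    - {"dx": 0.2895,"dy": -0.092,"dz": 0,"twist": -4}
    - {"dx": 0.2895,"dy": -0.092,"dz": 0,"twist": -4}

```text
t: 9.3
eef_pos: [486.4, 281.1, 147.9]
tcp_rot: [3.14, -0.0, 1.403]
ft_force: [1.2, 0.5, -1.4]
opening: 0.631
```

```bash
python3 - <<'E'
from h import *
to(483.3,332.2,51,80.4)
E
```

```text
t 9.3 pos [486.4 281.1 147.9] rot [179.9  -0.   80.4] F [ 1.2  0.5 -1.4] op 60.0 j6 0.57 | dxyz [ 49.9 -11.6  96.9] twist -0.016015933332653276
```

carry_out:
  moves:
    - {"dx": 0.0495,"dy": -0.0115,"dz": 0.02,"twist": 0}
    - {"dx": 0.0495,"dy": -0.0115,"dz": 0.04,"twist": 0}
    - {"dx": 0.0495,"dy": -0.0115,"dz": 0.04,"twist": 0}
    - {"dx": 0.0495,"dy": -0.0115,"dz": 0.075,"twist": 0}
    - {"dx": 0.0495,"dy": -0.0115,"dz": 0.096,"twist": 0}

```text
t: 9.8
eef_pos: [483.7, 328.8, 51.4]
tcp_rot: [3.141, 0.0, 1.402]
ft_force: [-0.2, -0.2, -0.4]
opening: 0.629
```

carry_out:
  moves:
    - {"dx": 0,"dy": 0,"dz": 0,"twist": 0}
    - {"dx": 0,"dy": 0,"dz": 0,"twist": 0}
    - {"dx": 0,"dy": 0,"dz": 0,"twist": 0}
    - {"dx": 0,"dy": 0,"dz": 0,"twist": 0}
    - {"dx": 0,"dy": 0,"dz": 0,"twist": 0}
  grip: 0.015

```text
t: 10.3
eef_pos: [483.6, 329.8, 53.2]
tcp_rot: [3.14, -0.001, 1.403]
ft_force: [-0.7, -1.1, 8.0]
opening: 0.315
```

```bash
python3 - <<'E'
from h import *
to(483.3,332.2,51,80.4)
E
```

```text
t 10.3 pos [483.6 329.8  53.2] rot [179.9  -0.   80.4] F [-0.7 -1.1  8. ] op 30.0 j6 0.65 | dxyz [ 2.3 -0.7  2.2] twist -0.01180412260127639
```

carry_out:
  moves:
    - {"dx": 0,"dy": 0,"dz": -0.013,"twist": 0}
    - {"dx": 0,"dy": 0,"dz": -0.027,"twist": 0}
    - {"dx": 0,"dy": 0,"dz": -0.027,"twist": 0}

```text
t: 10.6
eef_pos: [484.2, 330.3, 81.5]
tcp_rot: [3.139, -0.002, 1.403]
ft_force: [0.0, 1.2, -2.0]
opening: 0.315
```

carry_out:
  moves:
    - {"dx": 0.004,"dy": 0,"dz": 0,"twist": 0}
    - {"dx": 0.008,"dy": 0,"dz": 0,"twist": 0}
    - {"dx": 0.012,"dy": 0,"dz": 0.001,"twist": 0}
    - {"dx": 0.015,"dy": 0,"dz": 0.001,"twist": 0}
    - {"dx": 0.016,"dy": 0,"dz": 0.001,"twist": 0}

```text
t: 11.1
eef_pos: [485.0, 344.6, 77.3]
tcp_rot: [-3.139, 0.003, 1.404]
ft_force: [-2.0, -8.5, 2.8]
opening: 0.31
```

carry_out:
  moves:
    - {"dx": 0.016,"dy": 0,"dz": 0,"twist": 0}
    - {"dx": 0.0,"dy": 0,"dz": -0.025,"twist": 0}
    - {"dx": 0,"dy": 0,"dz": -0.07,"twist": 0}
    - {"dx": 0,"dy": 0,"dz": -0.07,"twist": 0}
    - {"dx": 0,"dy": 0,"dz": -0.07,"twist": 0}

```text
t: 11.6
eef_pos: [486.0, 345.8, 148.2]
tcp_rot: [3.141, -0.001, 1.403]
ft_force: [-0.1, -0.4, -2.8]
opening: 0.313
```

```bash
python3 - <<'E'
from h import *
to(453,258.3,48,74)
o=shaft('scene',20,35); cv2.imwrite('pics/tilt2.png',o[...,::-1])
for sh in(0,-3):
    A,B=axis(shift=sh)
    if len(A)>2: print([np.degrees(np.arctan(np.polyfit(q[:,1],q[:,0],1)[0])) for q in(A,B)])
E
```

```text
t 11.6 pos [486.  345.8 148.2] rot [179.9  -0.   80.4] F [-0.1 -0.4 -2.8] op 29.7 j6 0.68 | dxyz [-91.8 -18.  100.2] twist 6.397909224375397
scene crop origin 431 119Traceback (most recent call last):
  File "<stdin>", line 5, in <module>
  File "h.py", line 50, in axis
    A=cast(L);B=cast(Rr);
  File "h.py", line 37, in cast
    q=cv2.undistortPoints(np.array(uv,float).reshape(-1,1,2),np.array(c['mtx']),np.array(c['dist_coeffs'])).reshape(-1,2)
      ~~~~~~~~~~~~~~~~~~~^^^^^^^^^^^^^^^^^^^^^^^^^^^^^^^^^^^^^^^^^^^^^^^^^^^^^^^^^^^^^^^^^^^^^^^^^^^^^^^^^^
cv2.error: OpenCV(4.12.0) /io/opencv/modules/calib3d/src/undistort.dispatch.cpp:347: error: (-215:Assertion failed) CV_IS_MAT(_src) && CV_IS_MAT(_dst) && (_src->rows == 1 || _src->cols == 1) && (_dst->rows == 1 || _dst->cols == 1) && _src->cols + _src->rows - 1 == _dst->rows + _dst->cols - 1 && (CV_MAT_TYPE(_src->type) == CV_32FC2 || CV_MAT_TYPE(_src->type) == CV_64FC2) && (CV_MAT_TYPE(_dst->type) == CV_32FC2 || CV_MAT_TYPE(_dst->type) == CV_64FC2) in function 'cvUndistortPointsInternal'
```

View pics/tilt2.png

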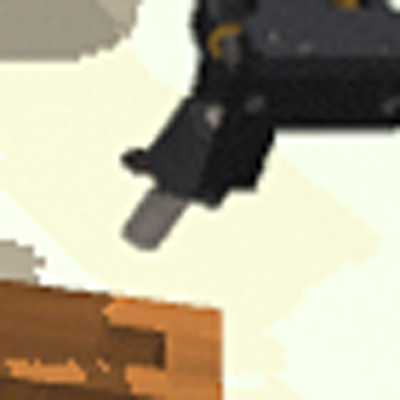

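```bash
python3 - <<'E'
from h import *
s=state(); p=s['eef_pos']; w=s['tcp_rot'][2]; n='scene'
c=camera_info(n); R=np.array(c['R']); C=-R.T@np.array(c['t']); tx=np.array([np.cos(w),np.sin(w),0]); ty=np.array([np.sin(w),-np.cos(w),0])
def cast(uv):
    q=cv2.undistortPoints(np.array(uv,float).reshape(-1,1,2),np.array(c['mtx']),np.array(c['dist_coeffs'])).reshape(-1,2)
    r=np.c_[q,np.ones(len(q))]@R; X=C+r*(((p-C)@ty)/(r@ty))[:,None]-p; return np.c_[X@tx,X[:,2]]
cr=lambda x,y:(431+x*.175-.41,119+y*.175-.41)
Q=cast([cr(147,235),cr(172,205),cr(123,232),cr(156,186),cr(165,247),cr(188,207),cr(120,160)]); print(Q.round(1))
for a,b in((0,1),(2,3),(4,5)): d=Q[b]-Q[a]; print(np.degrees(np.arctan2(d[0],d[1])))
print('insul',plane('scene',[(460,262)],0))
a=camera_info('scene')
P=pts('top',np.load('top.npz')['d']); print('insul top',P[155,215])
E
```

```text
[[-20.6 -39.1]
 [-13.2 -22.2]
 [-31.7 -37.4]
 [-22.6 -11.5]
 [-11.1 -46.1]
 [ -5.9 -23.3]
 [-41.3   2.9]]
23.51593654921643
19.4017266260888
12.767322780690822
insul [[719.51144059 262.8100038    0.        ]]
insul top [705.91005787 249.18828252  52.66770835]
```

```bash
python3 -c "
from h import *
to(533,148.5,130,76.4)"
```

```text
t 11.65 pos [485.6 345.5 147.2] rot [-180.     0.    80.4] F [-0.1 -0.1 -2.5] op 29.8 j6 0.68 | dxyz [-186.3   79.6   17.2] twist 4.000557826549226
```

carry_out:
  moves:
    - {"dx": -0.1863,"dy": 0.0796,"dz": 0.017,"twist": 4}
    - {"dx": -0.1863,"dy": 0.0796,"dz": 0.017,"twist": 4}
    - {"dx": -0.1863,"dy": 0.0796,"dz": 0.017,"twist": 4}
    - {"dx": -0.1863,"dy": 0.0796,"dz": 0.017,"twist": 4}
    - {"dx": -0.1863,"dy": 0.0796,"dz": 0.017,"twist": 4}

```text
t: 12.15
eef_pos: [533.6, 144.0, 129.0]
tcp_rot: [-3.139, 0.002, 1.329]
ft_force: [0.6, -0.2, -2.9]
opening: 0.311
```

carry_out:
  moves:
    - {"dx": 0,"dy": 0,"dz": 0.03,"twist": 0}
    - {"dx": 0,"dy": 0,"dz": 0.058,"twist": 0}
    - {"dx": -0.006,"dy": 0,"dz": 0.058,"twist": 0}
    - {"dx": -0.009,"dy": 0,"dz": 0.058,"twist": 0}
    - {"dx": -0.012,"dy": 0,"dz": 0.058,"twist": 0}

```text
t: 12.65
eef_pos: [530.4, 137.5, 73.7]
tcp_rot: [-3.141, -0.001, 1.333]
ft_force: [-1.9, 8.4, -1.3]
opening: 0.312
```

carry_out:
  moves:
    - {"dx": -0.003,"dy": 0,"dz": 0,"twist": 0}
    - {"dx": -0.004,"dy": 0,"dz": 0,"twist": 0}
    - {"dx": -0.004,"dy": 0,"dz": 0,"twist": 0}

```text
t: 12.95
eef_pos: [529.9, 133.9, 74.7]
tcp_rot: [3.14, -0.002, 1.333]
ft_force: [-1.7, 6.7, -0.2]
opening: 0.314
```

```bash
python3 -c "
from h import *
to(523.6,109.6,72,76.4)"
```

```text
t 12.95 pos [529.9 133.9  74.7] rot [ 1.799e+02 -1.000e-01  7.640e+01] F [-1.7  6.7 -0.2] op 29.8 j6 0.36 | dxyz [-25.1  -0.4   2.7] twist -0.03451285497007461
```

carry_out:
  moves:
    - {"dx": -0.003,"dy": 0,"dz": 0,"twist": 0}
    - {"dx": -0.006,"dy": 0,"dz": 0,"twist": 0}
    - {"dx": -0.006,"dy": 0,"dz": 0,"twist": 0}

```text
t: 13.25
eef_pos: [529.3, 128.0, 75.1]
tcp_rot: [3.138, -0.002, 1.333]
ft_force: [1.0, 8.1, 0.6]
opening: 0.318
```

carry_out:
  moves:
    - {"dx": 0.006,"dy": 0,"dz": 0,"twist": 0}
    - {"dx": 0.012,"dy": 0,"dz": -0.04,"twist": 0}
    - {"dx": 0.012,"dy": 0,"dz": -0.065,"twist": 0}
    - {"dx": 0.012,"dy": 0,"dz": -0.065,"twist": 0}

```text
t: 13.65
eef_pos: [532.5, 139.4, 141.9]
tcp_rot: [3.135, -0.002, 1.334]
ft_force: [-1.1, 0.3, -2.5]
opening: 0.31
```

```bash
python3 - <<'E'
from h import *
to(453,258.3,48,74)
o=shaft('scene',20,25); cv2.imwrite('pics/tilt3.png',o[...,::-1])
E
```

```text
t 13.65 pos [532.5 139.4 141.9] rot [ 1.797e+02 -1.000e-01  7.640e+01] F [-1.1  0.3 -2.5] op 29.5 j6 0.37 | dxyz [  96.9 -105.2   93.9] twist 2.4339746192957676
scene crop origin 367 152
```

View pics/tilt3.png

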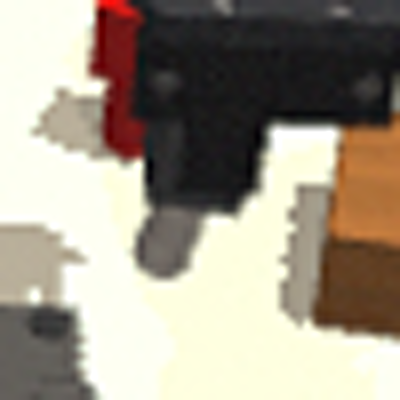

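```bash
cat >> h.py <<'E'
def castp(uv,n='scene'):
    s=state(); p=s['eef_pos']; w=s['tcp_rot'][2]
    c=camera_info(n); R=np.array(c['R']); C=-R.T@np.array(c['t']); tx=np.array([np.cos(w),np.sin(w),0]); ty=np.array([np.sin(w),-np.cos(w),0])
    q=cv2.undistortPoints(np.array(uv,float).reshape(-1,1,2),np.array(c['mtx']),np.array(c['dist_coeffs'])).reshape(-1,2)
    r=np.c_[q,np.ones(len(q))]@R; X=C+r*(((p-C)@ty)/(r@ty))[:,None]-p; return np.c_[X@tx,X[:,2]]
E
python3 - <<'E'
from h import *
cr=lambda x,y:(367+x*.125-.44,152+y*.125-.44)
Q=castp([cr(150,210),cr(137,245),cr(202,212),cr(190,255),cr(163,250)]); print(Q.round(1))
a=np.load('scene.npz')['im'].mean(2).astype(int); print(a[177:188,380:396])
to(480.7,-65.2,0,76.4)
E
```

```text
[[-15.2 -23.2]
 [-17.7 -37.6]
 [  0.5 -23.1]
 [ -1.3 -40.7]
 [ -9.7 -39.2]]
[[126 121 122 123 117  70  29  30  31  26  25  23  22  24  23  18]
 [126 121 122 123 122  95  45  50  53  53  44  42  43  60  55  40]
 [126 122 123 124 115  55  45  50  53  54  53  54  86 131 129 124]
 [128 125 123 120  92  41  48  51  52  52  50  57  96 126 124 123]
 [127 126 123 115  55  47  48  51  52  52  48  63 110 124 122 122]
 [126 126 124 113  41  50  53  52  52  51  52  84 126 123 123 122]
 [127 127 123  95  43  51  55  54  52  49  65 112 125 122 122 122]
 [127 127 128 114  47  51  54  53  51  46  71 127 123 122 122 122]
 [127 127 128 122  80  57  53  51  48  53  83 126 122 122 122 122]
 [126 127 127 127 121  99  69  57  64  99 127 124 122 122 122 122]
 [126 126 127 126 123 125 126 127 126 125 124 122 122 122 122 121]]
t 13.7 pos [531.6 139.1 139.9] rot [ 1.798e+02 -1.000e-01  7.640e+01] F [ 0.5  0.2 -1.5] op 29.6 j6 0.37 | dxyz [-210.6   -1.5  139.9] twist 0.018661450249553013
```

```bash
python3 -c "
from h import *
to(482.5,-55.8,100,76.4)"
```

```text
t 13.7 pos [531.6 139.1 139.9] rot [ 1.798e+02 -1.000e-01  7.640e+01] F [ 0.5  0.2 -1.5] op 29.6 j6 0.37 | dxyz [-201.    -2.    39.9] twist 0.018661450249553013
```

carry_out:
  moves:
    - {"dx": -0.201,"dy": -0.002,"dz": 0.0,"twist": 0}
    - {"dx": -0.201,"dy": -0.002,"dz": 0.0,"twist": 0}
    - {"dx": -0.201,"dy": -0.002,"dz": 0.0,"twist": 0}
    - {"dx": -0.201,"dy": -0.002,"dz": 0.0,"twist": 0}
    - {"dx": -0.201,"dy": -0.002,"dz": 0.0,"twist": 0}

```text
t: 14.2
eef_pos: [480.1, -60.4, 137.2]
tcp_rot: [-3.14, 0.001, 1.328]
ft_force: [-0.3, 0.9, -2.5]
opening: 0.312
```

carry_out:
  moves:
    - {"dx": 0,"dy": 0,"dz": 0.02,"twist": 0}
    - {"dx": 0,"dy": 0,"dz": 0.04,"twist": 0}
    - {"dx": 0,"dy": 0,"dz": 0.042,"twist": 0}
    - {"dx": 0,"dy": 0,"dz": 0.042,"twist": 0}

```text
t: 14.6
eef_pos: [481.4, -55.7, 95.5]
tcp_rot: [-3.14, 0.0, 1.334]
ft_force: [1.4, -0.0, -1.9]
opening: 0.316
```

```bash
python3 - <<'E'
from h import *
to(482.5,-55.8,97,76.4)
o=shaft('scene',35,25); cv2.imwrite('pics/bore3.png',o[...,::-1])
print(proj('scene',[(480.2,-65.2,45),(480.2,-65.2,53)]))
E
```

```text
t 14.6 pos [481.4 -55.7  95.5] rot [-179.9    0.    76.4] F [ 1.4 -0.  -1.9] op 30.1 j6 -0.01 | dxyz [ 0.2  1.1 -1.5] twist 0.011682239797323746
scene crop origin 285 165
[[306.14000662 194.97467049]
 [306.0473538  192.71444216]]
```

View pics/bore3.png

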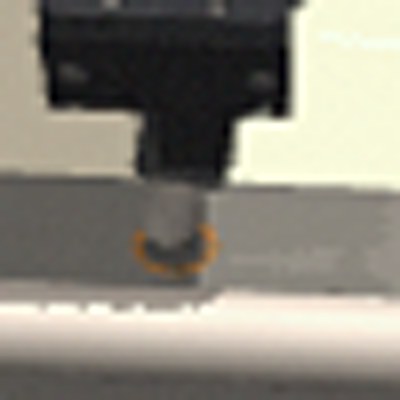

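The foot sits over the narrow bore, with the foot centre at column ~306.5 and the ring centre at ~306.8. I'll lower it in.

carry_out:
  moves:
    - {"dx": 0,"dy": 0.0,"dz": 0.003,"twist": 0}
    - {"dx": 0,"dy": 0,"dz": 0.006,"twist": 0}
    - {"dx": 0,"dy": 0,"dz": 0.008,"twist": 0}
    - {"dx": 0,"dy": 0,"dz": 0.008,"twist": 0}

```text
t: 15.05
eef_pos: [481.9, -56.1, 88.1]
tcp_rot: [3.141, 0.0, 1.333]
ft_force: [0.3, 0.9, -0.9]
opening: 0.313
```

carry_out:
  moves:
    - {"dx": 0,"dy": 0,"dz": 0.0015,"twist": 0}
    - {"dx": 0,"dy": 0,"dz": 0.003,"twist": 0}
    - {"dx": 0,"dy": 0,"dz": 0.003,"twist": 0}

```text
t: 15.35
eef_pos: [482.2, -55.7, 85.6]
tcp_rot: [3.14, -0.001, 1.333]
ft_force: [1.0, 5.2, 6.1]
opening: 0.312
```

carry_out:
  moves:
    - {"dx": 0.001,"dy": 0,"dz": 0,"twist": 0}
    - {"dx": 0.001,"dy": 0,"dz": 0.001,"twist": 0}
    - {"dx": 0.001,"dy": 0,"dz": 0.001,"twist": 0}

```text
t: 15.65
eef_pos: [482.1, -55.0, 83.9]
tcp_rot: [3.141, -0.0, 1.333]
ft_force: [2.5, 2.6, -1.2]
opening: 0.311
```

```bash
python3 - <<'E'
from h import *
to(482.5,-55.8,97,76.4)
o=shaft('scene',32,20); cv2.imwrite('pics/bore4.png',o[...,::-1])
E
```

```text
t 15.65 pos [482.1 -55.   83.9] rot [180.   -0.   76.4] F [ 2.5  2.6 -1.2] op 29.6 j6 -0.01 | dxyz [ -0.7   0.6 -13.1] twist -0.015620116551261276
scene crop origin 290 173
```

View pics/bore4.png

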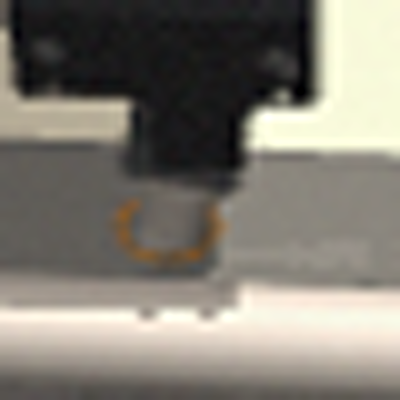

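carry_out:
  moves:
    - {"dx": 0.001,"dy": 0,"dz": 0.0,"twist": 0}
    - {"dx": 0.001,"dy": 0,"dz": 0.0,"twist": 0}
    - {"dx": 0.001,"dy": 0,"dz": 0,"twist": 0}
    - {"dx": 0.001,"dy": 0,"dz": 0,"twist": 0}

```text
t: 16.1
eef_pos: [482.1, -54.2, 84.0]
tcp_rot: [-3.141, 0.0, 1.333]
ft_force: [0.3, -0.9, -2.5]
opening: 0.318
```

carry_out:
  moves:
    - {"dx": -0.003,"dy": 0,"dz": 0.0,"twist": 0}
    - {"dx": -0.006,"dy": 0,"dz": 0.001,"twist": 0}
    - {"dx": -0.009,"dy": 0,"dz": 0.001,"twist": 0}
    - {"dx": -0.012,"dy": 0,"dz": 0.002,"twist": 0}
    - {"dx": -0.0135,"dy": 0,"dz": 0.003,"twist": 0}

```text
t: 16.6
eef_pos: [479.3, -66.9, 81.4]
tcp_rot: [3.141, -0.001, 1.333]
ft_force: [2.3, 7.9, 3.5]
opening: 0.314
```

carry_out:
  moves:
    - {"dx": -0.001,"dy": 0.0005,"dz": 0.002,"twist": 0}
    - {"dx": -0.0015,"dy": 0.0005,"dz": 0.004,"twist": 0}
    - {"dx": -0.0015,"dy": 0.0005,"dz": 0.006,"twist": 0}
    - {"dx": -0.0015,"dy": 0.0005,"dz": 0.006,"twist": 0}

```text
t: 17.0
eef_pos: [479.0, -68.3, 75.0]
tcp_rot: [-3.141, -0.001, 1.333]
ft_force: [1.0, 6.6, -1.9]
opening: 0.316
```

carry_out:
  moves:
    - {"dx": 0,"dy": 0,"dz": 0.003,"twist": 0}
    - {"dx": 0,"dy": 0,"dz": 0.006,"twist": 0}
    - {"dx": 0.0,"dy": 0,"dz": 0.009,"twist": 0}
    - {"dx": 0.0,"dy": 0,"dz": 0.009,"twist": 0}

```text
t: 17.4
eef_pos: [479.0, -68.2, 65.8]
tcp_rot: [-3.141, -0.001, 1.333]
ft_force: [1.9, 7.6, -4.6]
opening: 0.317
```

Sliding freely. The seat is expected at a TCP height of about 56.

carry_out:
  moves:
    - {"dx": 0,"dy": 0,"dz": 0.003,"twist": 0}
    - {"dx": 0,"dy": 0,"dz": 0.006,"twist": 0}
    - {"dx": 0.0,"dy": 0,"dz": 0.0085,"twist": 0}
    - {"dx": 0.0,"dy": 0,"dz": 0.01,"twist": 0}
    - {"dx": 0.0,"dy": 0,"dz": 0.011,"twist": 0}

```text
t: 17.9
eef_pos: [479.1, -68.2, 56.0]
tcp_rot: [3.142, -0.001, 1.333]
ft_force: [-6.9, 10.3, 31.8]
opening: 0.314
```

carry_out:
  moves:
    - {"dx": 0,"dy": 0,"dz": 0.001,"twist": 0}
    - {"dx": 0,"dy": 0,"dz": 0.001,"twist": 0}

```text
t: 18.1
eef_pos: [479.0, -68.3, 55.9]
tcp_rot: [3.141, -0.0, 1.333]
ft_force: [-6.3, 8.9, 29.6]
opening: 0.317
```

carry_out:
  moves:
    - {"dx": 0,"dy": 0,"dz": 0,"twist": 0}
    - {"dx": 0,"dy": 0,"dz": 0,"twist": 0}
    - {"dx": 0,"dy": 0,"dz": -0.02,"twist": 0}
    - {"dx": 0,"dy": 0,"dz": -0.065,"twist": 0}
    - {"dx": 0,"dy": 0,"dz": -0.11,"twist": 0}
  grip: 0.06

```text
t: 18.6
eef_pos: [478.7, -68.9, 164.9]
tcp_rot: [-3.139, 0.0, 1.333]
ft_force: [0.6, -0.5, 0.2]
opening: 0.629
```

```bash
cat >> h.py <<'E'
def look(name):
    a,_=snap('scene'); b,_=snap('top')
    f=lambda a:cv2.resize(np.clip(a*1.7,0,255).astype(np.uint8),(400,250),interpolation=cv2.INTER_AREA)
    c=np.clip(a[150:290,160:400]*2.,0,255).astype(np.uint8); c=cv2.resize(c,(600,350),interpolation=cv2.INTER_CUBIC); c=np.hstack([c,np.zeros((350,200,3),np.uint8)])
    cv2.imwrite(name,np.vstack([np.hstack([f(a),f(b)]),c])[...,::-1])
def clips():
    for n in('scene','top'):
        P=pts(n,np.load(n+'.npz')['d']); I=np.load(n+'.npz')['im']
        m=(P[...,2]>60)&(P[...,2]<78)&(P[...,1]<-180)&(P[...,0]>300)&(P[...,0]<800)&(P[...,1]>-550)&(I.max(2)<60)
        nl,lab,st,ce=cv2.connectedComponentsWithStats(m.astype(np.uint8))
        for k in range(1,nl):
            if 15<st[k,4]<200:
                q=P[lab==k]; r=cv2.minAreaRect(q[:,:2].astype(np.float32)); c=q.mean(0)
                D=np.hypot(P[...,0]-r[0][0],P[...,1]-r[0][1]); b=P[(D<32)&(P[...,2]>33)&(P[...,2]<45)]
                rb=cv2.minAreaRect(b[:,:2].astype(np.float32)) if len(b)>20 else None
                print(n,ce[k].round(),'tab',np.round(r[0],1),np.round(r[1],1),round(r[2],1),'back',rb and (np.round(rb[0],1),np.round(rb[1],1),round(rb[2],1)))
E
python3 - <<'E'
from h import *
to(405,-359.8,150,108); look('pics/look1.png'); clips()
P=pts('scene',np.load('scene.npz')['d'])
for X in((504,32),(480.2,-65.2)):
    q=P[(np.hypot(P[...,0]-X[0],P[...,1]-X[1])<18)&(P[...,2]>74)&(P[...,2]<90)]; c=q.mean(0); print(c.round(1),np.linalg.svd(q-c,full_matrices=False)[2][2].round(3))
E
```

```text
t 18.6 pos [478.7 -68.9 164.9] rot [-179.9    0.    76.4] F [ 0.6 -0.5  0.2] op 59.8 j6 -0.04 | dxyz [-300.    -3.2   14.9] twist -31.618623262525986
scene [190. 183.] tab [ 406.4 -358.5] [16.1 21.5] 34.0 back (array([ 404.8, -357.6]), array([46.5, 41.7]), 18.4)
scene [223. 250.] tab [ 645.1 -273.8] [22.8 12.9] 77.9 back (array([ 644.1, -273. ]), array([40.4, 46.1]), 72.7)
top [393. 170.] tab [ 642.8 -274.5] [22.2 11.8] 68.9 back (array([ 643.5, -274.8]), array([40.2, 42.8]), 71.0)
top [424. 252.] tab [ 404.1 -358. ] [12.  19.3] 18.8 back (array([ 404.8, -360. ]), array([43.1, 41. ]), 18.7)
[506.1  31.7  78.5] [ 0.02  -0.036  0.999]
[482.7 -65.2  78.3] [-0.04   0.023 -0.999]
```

View pics/look1.png

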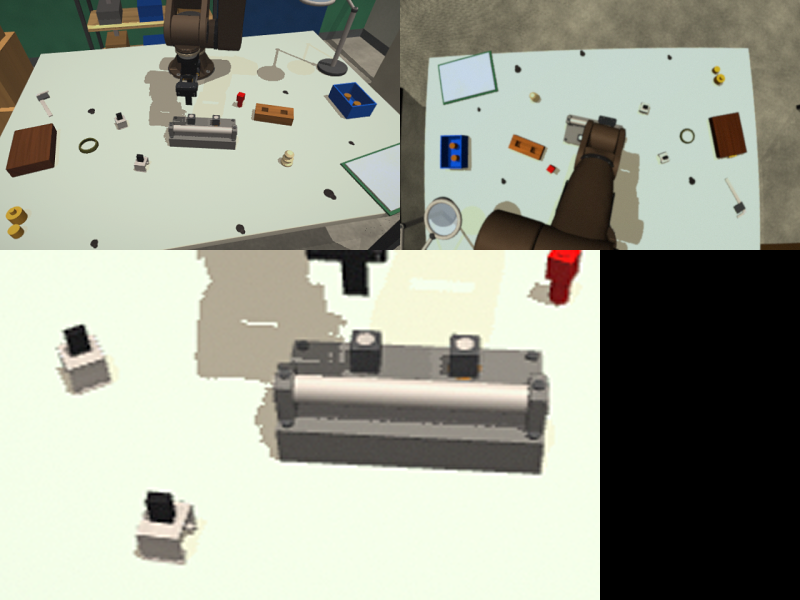

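Both pins stand home. The light discs are at about (365,337) and (464,342) in the crop, and the head tops are at z≈78.4. Only two clips are on the table, at crop (80,357) and (165,525). I'm going for clip A.

carry_out:
  moves:
    - {"dx": -0.2995,"dy": -0.003,"dz": 0.03,"twist": -32.1}
    - {"dx": -0.2995,"dy": -0.003,"dz": 0.03,"twist": -32.1}
    - {"dx": -0.2995,"dy": -0.003,"dz": 0.03,"twist": -32.1}
    - {"dx": -0.2995,"dy": -0.003,"dz": 0.03,"twist": -32.1}
    - {"dx": -0.2995,"dy": -0.003,"dz": 0.03,"twist": -32.1}
  grip: 0.05

```text
t: 19.2
eef_pos: [423.8, -288.0, 140.8]
tcp_rot: [-3.141, -0.001, 1.899]
ft_force: [1.1, 0.1, 0.5]
opening: 0.529
```

```bash
python3 -c "
from h import *
to(404.9,-359.3,43,108.5)"
```

```text
t 19.2 pos [ 423.8 -288.   140.8] rot [-180.    -0.   108.8] F [1.1 0.1 0.5] op 50.3 j6 -1.05 | dxyz [-61.4 -40.9  97.8] twist 0.2974113050087226
```

carry_out:
  moves:
    - {"dx": -0.0614,"dy": -0.041,"dz": 0.03,"twist": 0}
    - {"dx": -0.0614,"dy": -0.041,"dz": 0.04,"twist": 0}
    - {"dx": -0.0614,"dy": -0.041,"dz": 0.04,"twist": 0}

```text
t: 19.5
eef_pos: [403.3, -360.0, 98.5]
tcp_rot: [-3.14, -0.003, 1.89]
ft_force: [0.1, 0.7, -0.3]
opening: 0.527
```

```bash
python3 -c "
from h import *
to(404.9,-359.3,43,108.5)"
```

```text
t 19.5 pos [ 403.3 -360.    98.5] rot [-179.9   -0.2  108.3] F [ 0.1  0.7 -0.3] op 50.1 j6 -1.17 | dxyz [ 0.2  1.8 55.5] twist -0.22126986933723458
```

carry_out:
  moves:
    - {"dx": 0,"dy": 0.001,"dz": 0.03,"twist": 0}
    - {"dx": 0,"dy": 0.001,"dz": 0.054,"twist": 0}
    - {"dx": 0,"dy": 0.001,"dz": 0.054,"twist": 0}

```text
t: 19.8
eef_pos: [405.3, -355.8, 45.2]
tcp_rot: [-3.14, -0.005, 1.894]
ft_force: [0.8, 0.3, 1.4]
opening: 0.527
```

carry_out:
  moves:
    - {"dx": 0,"dy": 0,"dz": 0,"twist": 0}
    - {"dx": 0,"dy": 0,"dz": 0,"twist": 0}
    - {"dx": 0,"dy": 0,"dz": 0,"twist": 0}
    - {"dx": 0,"dy": 0,"dz": 0,"twist": 0}
    - {"dx": 0,"dy": 0,"dz": 0,"twist": 0}
  grip: 0

```text
t: 20.3
eef_pos: [406.3, -357.6, 48.2]
tcp_rot: [3.141, 0.001, 1.894]
ft_force: [-0.7, -0.4, -0.4]
opening: 0.164
```

carry_out:
  moves:
    - {"dx": 0,"dy": 0,"dz": -0.03,"twist": 0}
    - {"dx": 0,"dy": 0,"dz": -0.08,"twist": 0}
    - {"dx": 0,"dy": 0,"dz": -0.11,"twist": 0}
    - {"dx": 0,"dy": 0,"dz": -0.11,"twist": 0}

```text
t: 20.7
eef_pos: [407.2, -358.6, 161.6]
tcp_rot: [3.139, 0.006, 1.894]
ft_force: [-0.6, -0.2, -1.2]
opening: 0.124
```

```bash
python3 -c "
from h import *
to(549,-80,155,76.4)"
```

```text
t 20.7 pos [ 407.2 -358.6  161.6] rot [179.8   0.4 108.5] F [-0.6 -0.2 -1.2] op 11.8 j6 -1.17 | dxyz [219.2 222.8   6.6] twist 32.09410399189183
```

carry_out:
  moves:
    - {"dx": 0.219,"dy": 0.224,"dz": 0,"twist": 32.1}
    - {"dx": 0.219,"dy": 0.224,"dz": 0,"twist": 32.1}
    - {"dx": 0.219,"dy": 0.224,"dz": 0,"twist": 32.1}
    - {"dx": 0.219,"dy": 0.224,"dz": 0,"twist": 32.1}
    - {"dx": 0.219,"dy": 0.224,"dz": 0,"twist": 32.1}

```text
t: 21.2
eef_pos: [512.1, -150.5, 156.7]
tcp_rot: [-3.14, -0.0, 1.328]
ft_force: [0.8, -0.6, -1.2]
opening: 0.124
```

```bash
python3 -c "
from h import *
to(548.7,-81.6,155,76.4)"
```

```text
t 21.2 pos [ 512.1 -150.5  156.7] rot [-179.9   -0.    76.1] F [ 0.8 -0.6 -1.2] op 11.8 j6 -0.17 | dxyz [75.6 19.   1.7] twist -0.32636718068303594
```

carry_out:
  moves:
    - {"dx": 0.0756,"dy": 0.019,"dz": 0,"twist": -0.3}
    - {"dx": 0.0756,"dy": 0.019,"dz": 0,"twist": -0.3}
    - {"dx": 0.0756,"dy": 0.019,"dz": 0,"twist": -0.3}
    - {"dx": 0.0756,"dy": 0.019,"dz": 0,"twist": -0.3}

```text
t: 21.6
eef_pos: [547.8, -82.5, 156.6]
tcp_rot: [-3.14, 0.0, 1.34]
ft_force: [-0.2, -1.5, -2.0]
opening: 0.122
```

```bash
python3 - <<'E'
from h import *
to(548.7,-81.6,155,76.4)
o=shaft('scene',25,35); cv2.imwrite('pics/clipA.png',o[...,::-1])
P=pts('scene',np.load('scene.npz')['d']); 
t=P[(P[...,2]>85)&(P[...,2]<91)&(abs(P[...,0]-562)<25)&(abs(P[...,1]+30)<105)]
tx=np.array([.972,-.235]);  b=(P[...,:2]-[560.5,-33])@tx
q=b[(P[...,2]>87)&(P[...,2]<91.5)&(abs(b)<15)&(P[...,1]>-50)&(P[...,1]<60)]; print('tube crest bx',q.mean(),len(q))
E
```

```text
t 21.6 pos [547.8 -82.5 156.6] rot [-179.9    0.    76.8] F [-0.2 -1.5 -2. ] op 11.6 j6 -0.04 | dxyz [1.1 0.7 1.6] twist 0.3775892824490086
scene crop origin 266 154
tube crest bx 1.8793113136608894 162
```

View pics/clipA.png

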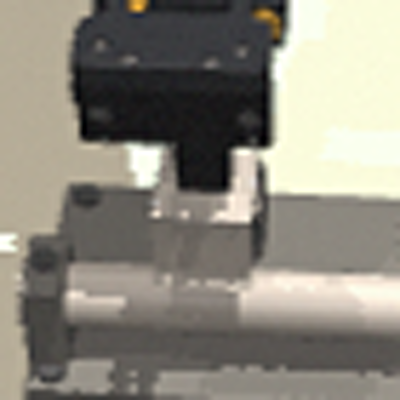

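Clip A hangs level over the tube at crop (210,240), clear of the post. I'll push it down.

carry_out:
  moves:
    - {"dx": 0.001,"dy": 0.0005,"dz": 0.01,"twist": 0.3}
    - {"dx": 0.001,"dy": 0.0005,"dz": 0.02,"twist": 0.3}
    - {"dx": 0.001,"dy": 0.0005,"dz": 0.03,"twist": 0.3}
    - {"dx": 0.001,"dy": 0.0005,"dz": 0.035,"twist": 0.3}

```text
t: 22.05
eef_pos: [548.8, -82.7, 122.2]
tcp_rot: [-3.141, 0.0, 1.333]
ft_force: [-4.3, 0.5, 20.5]
opening: 0.124
```

carry_out:
  moves:
    - {"dx": 0,"dy": 0,"dz": 0.004,"twist": 0}
    - {"dx": 0,"dy": 0,"dz": 0.008,"twist": 0}
    - {"dx": 0,"dy": 0,"dz": 0.012,"twist": 0}
    - {"dx": 0,"dy": 0,"dz": 0.016,"twist": 0}

```text
t: 22.45
eef_pos: [548.8, -82.5, 107.4]
tcp_rot: [3.141, 0.0, 1.333]
ft_force: [-11.9, 3.4, 43.8]
opening: 0.124
```

```bash
python3 -c "
from h import *
to(548.7,-81.6,102,76.4)"
```

```text
t 22.45 pos [548.8 -82.5 107.4] rot [180.    0.   76.4] F [-11.9   3.4  43.8] op 11.8 j6 -0.03 | dxyz [ 0.8 -0.3  5.4] twist -0.024848131105670745
```

carry_out:
  moves:
    - {"dx": 0,"dy": 0,"dz": 0,"twist": 0}
    - {"dx": 0,"dy": 0,"dz": 0,"twist": 0}
    - {"dx": 0,"dy": 0,"dz": -0.03,"twist": 0}
    - {"dx": 0,"dy": 0,"dz": -0.07,"twist": 0}
  grip: 0.04

```text
t: 22.85
eef_pos: [548.1, -82.2, 175.4]
tcp_rot: [-3.137, -0.0, 1.333]
ft_force: [0.5, -1.0, 1.3]
opening: 0.394
```

```bash
cat >> h.py <<'E'
def onTube():
    for n in('scene',):
        P=pts(n,np.load(n+'.npz')['d']); b=P[...,:2]-[560.5,-33]; bx=b@[.972,-.235]; by=b@[.235,.972]
        for y0 in(-50,50):
            m=(abs(by-y0)<27)&(abs(bx)<30); 
            for lo,hi in((92,103),(108,135)):
                k=m&(P[...,2]>lo)&(P[...,2]<hi)
                if k.sum()>5: print(n,y0,lo,k.sum(),'bx',bx[k].min().round(1),bx[k].max().round(1),bx[k].mean().round(1),'by',by[k].min().round(1),by[k].max().round(1),'z',np.percentile(P[...,2][k],[10,50,90]).round(1))
E
python3 - <<'E'
from h import *
to(643.5,-274,150,73); snap('scene'); snap('top'); onTube(); clips()
E
```

```text
t 22.85 pos [548.1 -82.2 175.4] rot [-179.8   -0.    76.4] F [ 0.5 -1.   1.3] op 37.5 j6 -0.03 | dxyz [-164.   137.9   25.4] twist 3.37182271950455
scene -50 92 149 bx -20.9 24.6 5.1 by -70.3 -30.7 z [92.6 93.6 98.6]
scene -50 108 78 bx -4.9 9.8 4.5 by -60.5 -39.3 z [110.1 120.  124.2]
scene [223. 250.] tab [ 644.8 -272.9] [22.  12.5] 67.5 back (array([ 645.2, -273.5]), array([40.4, 42.7]), 73.3)
top [393. 170.] tab [ 642.8 -274.8] [21.6 10.9] 71.7 back (array([ 643.1, -274.7]), array([40.2, 43. ]), 71.8)
```

Clip A is seated, with its back top at 93.6 (94 expected) and its tab top at 124. Next is clip B.

carry_out:
  moves:
    - {"dx": -0.164,"dy": 0.1385,"dz": 0.02,"twist": 3.9}
    - {"dx": -0.164,"dy": 0.1385,"dz": 0.04,"twist": 3.9}
    - {"dx": -0.164,"dy": 0.1385,"dz": 0.06,"twist": 3.9}
    - {"dx": -0.164,"dy": 0.1385,"dz": 0.075,"twist": 3.9}
    - {"dx": -0.164,"dy": 0.1385,"dz": 0.075,"twist": 3.9}
  grip: 0.05

```text
t: 23.45
eef_pos: [645.0, -276.8, 98.2]
tcp_rot: [-3.14, -0.0, 1.264]
ft_force: [-0.6, 1.0, -0.1]
opening: 0.531
```

carry_out:
  moves:
    - {"dx": 0,"dy": 0,"dz": 0,"twist": 0}
    - {"dx": 0,"dy": 0,"dz": 0,"twist": 0}

```text
t: 23.65
eef_pos: [644.3, -274.0, 100.1]
tcp_rot: [-3.14, -0.0, 1.264]
ft_force: [0.0, 0.2, 0.4]
opening: 0.528
```

```bash
python3 - <<'E'
from h import *
to(643.9,-274,45,72.5)
E
```

```text
t 23.65 pos [ 644.3 -274.   100.1] rot [-179.9   -0.    72.4] F [0.  0.2 0.4] op 50.2 j6 -0.19 | dxyz [-0.1 -0.4 55.1] twist -0.05631889043907279
```

carry_out:
  moves:
    - {"dx": 0,"dy": 0,"dz": 0.03,"twist": 0}
    - {"dx": 0,"dy": 0,"dz": 0.055,"twist": 0}
    - {"dx": 0,"dy": 0,"dz": 0.055,"twist": 0}

```text
t: 23.95
eef_pos: [643.5, -272.1, 44.4]
tcp_rot: [-3.137, -0.001, 1.266]
ft_force: [-0.0, -0.2, -0.8]
opening: 0.524
```

carry_out:
  moves:
    - {"dx": 0,"dy": 0,"dz": 0,"twist": 0}
    - {"dx": 0,"dy": 0,"dz": 0,"twist": 0}
    - {"dx": 0,"dy": 0,"dz": 0,"twist": 0}
    - {"dx": 0,"dy": 0,"dz": 0,"twist": 0}
    - {"dx": 0,"dy": 0,"dz": 0,"twist": 0}
  grip: 0

```text
t: 24.45
eef_pos: [645.2, -274.2, 47.3]
tcp_rot: [3.141, 0.0, 1.265]
ft_force: [-1.1, 0.3, 0.3]
opening: 0.159
```

carry_out:
  moves:
    - {"dx": 0,"dy": 0,"dz": 0,"twist": 0}
    - {"dx": 0,"dy": 0,"dz": -0.04,"twist": 0}
    - {"dx": 0,"dy": 0,"dz": -0.09,"twist": 0}
    - {"dx": 0,"dy": 0,"dz": -0.14,"twist": 0}
    - {"dx": 0,"dy": 0,"dz": -0.14,"twist": 0}

```text
t: 24.95
eef_pos: [647.2, -275.3, 194.2]
tcp_rot: [3.131, 0.002, 1.265]
ft_force: [0.5, 0.0, -0.4]
opening: 0.126
```

```bash
python3 - <<'E'
from h import *
to(572.2,15.6,180,76.4)
E
```

```text
t 24.95 pos [ 647.2 -275.3  194.2] rot [1.794e+02 1.000e-01 7.250e+01] F [ 0.5  0.  -0.4] op 12.0 j6 -0.19 | dxyz [ 254.8 -159.    14.2] twist -3.905679465666708
```

carry_out:
  moves:
    - {"dx": 0.255,"dy": -0.159,"dz": 0,"twist": -3.9}
    - {"dx": 0.255,"dy": -0.159,"dz": 0,"twist": -3.9}
    - {"dx": 0.255,"dy": -0.159,"dz": 0,"twist": -3.9}
    - {"dx": 0.255,"dy": -0.159,"dz": 0,"twist": -3.9}
    - {"dx": 0.255,"dy": -0.159,"dz": 0,"twist": -3.9}

```text
t: 25.45
eef_pos: [581.6, -30.3, 186.0]
tcp_rot: [-3.141, 0.0, 1.333]
ft_force: [0.9, 0.3, -1.5]
opening: 0.124
```

```bash
python3 - <<'E'
from h import *
to(572.2,15.6,155,76.4)
E
```

```text
t 25.45 pos [581.6 -30.3 186. ] rot [-180.     0.    76.4] F [ 0.9  0.3 -1.5] op 11.8 j6 0.07 | dxyz [ 42.4 -19.9  31. ] twist -0.031737877199290665
```

carry_out:
  moves:
    - {"dx": 0.0424,"dy": -0.02,"dz": 0.01,"twist": 0}
    - {"dx": 0.0424,"dy": -0.02,"dz": 0.03,"twist": 0}
    - {"dx": 0.0424,"dy": -0.02,"dz": 0.03,"twist": 0}
    - {"dx": 0.0424,"dy": -0.02,"dz": 0.03,"twist": 0}

```text
t: 25.85
eef_pos: [573.2, 13.5, 156.4]
tcp_rot: [-3.141, 0.0, 1.333]
ft_force: [0.4, -0.7, -0.7]
opening: 0.125
```

```bash
python3 - <<'E'
from h import *
to(572.2,15.6,106,76.4)
o=shaft('scene',25,35); cv2.imwrite('pics/clipB.png',o[...,::-1])
E
```

```text
t 25.85 pos [573.2  13.5 156.4] rot [-180.     0.    76.4] F [ 0.4 -0.7 -0.7] op 11.8 j6 0.15 | dxyz [ 1.8 -1.5 50.4] twist -0.018617043358830188
scene crop origin 309 156
```

View pics/clipB.png

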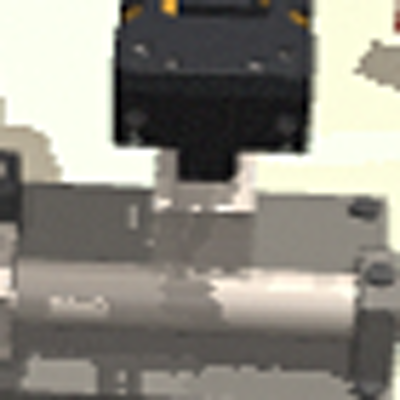

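Clip B hangs level above the tube at crop (205,210), clear of the right post. I'll push it down.

carry_out:
  moves:
    - {"dx": 0.001,"dy": -0.001,"dz": 0.01,"twist": 0}
    - {"dx": 0.001,"dy": -0.001,"dz": 0.02,"twist": 0}
    - {"dx": 0.001,"dy": -0.001,"dz": 0.03,"twist": 0}
    - {"dx": 0.001,"dy": -0.001,"dz": 0.036,"twist": 0}

```text
t: 26.3
eef_pos: [571.9, 14.9, 119.3]
tcp_rot: [-3.14, 0.0, 1.333]
ft_force: [-5.1, 0.8, 8.5]
opening: 0.126
```

carry_out:
  moves:
    - {"dx": 0,"dy": 0,"dz": 0.004,"twist": 0}
    - {"dx": 0,"dy": 0,"dz": 0.008,"twist": 0}
    - {"dx": 0,"dy": 0,"dz": 0.012,"twist": 0}
    - {"dx": 0,"dy": 0,"dz": 0.0145,"twist": 0}

```text
t: 26.7
eef_pos: [571.8, 15.2, 106.3]
tcp_rot: [-3.14, 0.0, 1.333]
ft_force: [-5.0, 1.4, 5.1]
opening: 0.121
```

```bash
python3 -c "
from h import *
to(572.2,15.6,106,76.4)"
```

```text
t 26.7 pos [571.8  15.2 106.3] rot [-179.9    0.    76.4] F [-5.   1.4  5.1] op 11.6 j6 0.15 | dxyz [0.4 0.3 0.3] twist -0.010121814493402326
```

carry_out:
  moves:
    - {"dx": 0,"dy": 0,"dz": 0.001,"twist": 0}
    - {"dx": 0,"dy": 0,"dz": 0.002,"twist": 0}
    - {"dx": 0,"dy": 0,"dz": 0.002,"twist": 0}

```text
t: 27.0
eef_pos: [571.7, 15.2, 103.5]
tcp_rot: [-3.14, 0.0, 1.333]
ft_force: [-4.6, 1.2, -2.1]
opening: 0.127
```

```bash
python3 - <<'E'
from h import *
to(572.2,15.6,106,76.4); snap('scene'); onTube()
E
```

```text
t 27.0 pos [571.7  15.2 103.5] rot [-179.9    0.    76.4] F [-4.6  1.2 -2.1] op 12.1 j6 0.15 | dxyz [ 0.5  0.4 -2.5] twist -0.007588271366429922
scene -50 92 137 bx -21.4 22.5 4.8 by -70.2 -30.4 z [92.5 93.8 98.3]
scene -50 108 75 bx -4.7 9.4 4.3 by -60.7 -39.1 z [110.8 120.9 124.1]
scene 50 92 126 bx -5.8 23.4 11.8 by 29.4 69.3 z [93.9 95.8 97.9]
scene 50 108 9 bx 9.9 13.2 11.3 by 43.4 61.9 z [108.6 109.5 110.7]
```

carry_out:
  moves:
    - {"dx": 0,"dy": 0,"dz": 0.001,"twist": 0}
    - {"dx": 0,"dy": 0,"dz": 0.002,"twist": 0}
    - {"dx": 0,"dy": 0,"dz": 0.003,"twist": 0}

```text
t: 27.35
eef_pos: [572.4, 15.1, 101.1]
tcp_rot: [-3.141, 0.0, 1.333]
ft_force: [-8.6, 1.7, 13.7]
opening: 0.125
```

Contact, and the back is on the tube. I'll release, retreat, and check everything.

carry_out:
  moves:
    - {"dx": 0,"dy": 0,"dz": 0.001,"twist": 0}
    - {"dx": 0,"dy": 0,"dz": 0.001,"twist": 0}

```text
t: 27.55
eef_pos: [572.4, 15.1, 101.2]
tcp_rot: [3.141, 0.0, 1.333]
ft_force: [-8.4, 1.4, 13.0]
opening: 0.124
```

carry_out:
  moves:
    - {"dx": 0,"dy": 0,"dz": 0,"twist": 0}
    - {"dx": 0,"dy": 0,"dz": 0,"twist": 0}
    - {"dx": 0,"dy": 0,"dz": -0.03,"twist": 0}
    - {"dx": 0,"dy": 0,"dz": -0.08,"twist": 0}
    - {"dx": 0,"dy": 0,"dz": -0.12,"twist": 0}
  grip: 0.04

```text
t: 28.05
eef_pos: [573.2, 15.0, 222.2]
tcp_rot: [3.14, -0.0, 1.333]
ft_force: [0.5, 1.7, 0.4]
opening: 0.41
```

carry_out:
  moves:
    - {"dx": -0.1,"dy": -0.15,"dz": -0.03,"twist": 0}
    - {"dx": -0.1,"dy": -0.15,"dz": -0.03,"twist": 0}
    - {"dx": -0.1,"dy": -0.15,"dz": -0.03,"twist": 0}
    - {"dx": -0.1,"dy": -0.15,"dz": -0.03,"twist": 0}
    - {"dx": -0.1,"dy": -0.15,"dz": -0.03,"twist": 0}

```text
t: 28.55
eef_pos: [401.1, -47.6, 251.2]
tcp_rot: [3.139, 0.0, 1.332]
ft_force: [0.7, 0.5, 0.2]
opening: 0.421
```

```bash
python3 - <<'E'
from h import *
to(572.2,15.6,106,76.4); look('pics/final.png'); onTube(); clips()
P=pts('scene',np.load('scene.npz')['d'])
for X in((504,32),(480.2,-65.2)):
    q=P[(np.hypot(P[...,0]-X[0],P[...,1]-X[1])<16)&(P[...,2]>74)&(P[...,2]<90)]; c=q.mean(0); print('pin',c.round(1),np.linalg.svd(q-c,full_matrices=False)[2][2].round(3))
E
```

```text
t 28.55 pos [401.1 -47.6 251.2] rot [179.9   0.   76.3] F [0.7 0.5 0.2] op 40.0 j6 -0.04 | dxyz [101.9 151.3 145.2] twist -0.09868788522501859
scene -50 92 139 bx -21.2 23.2 5.1 by -70.3 -30.5 z [92.4 94.  99.1]
scene -50 108 75 bx -4.2 9.7 4.1 by -60.6 -39.2 z [110.5 120.4 124.2]
scene 50 92 147 bx -19.8 24.3 6.7 by 29.5 69.3 z [92.8 94.2 98.1]
scene 50 108 74 bx -6.7 9.1 4.6 by 38.4 59.4 z [110.7 121.1 124.6]
pin [505.4  31.8  78.6] [-0.015 -0.018 -1.   ]
pin [481.5 -65.2  78.6] [-0.012 -0.005  1.   ]
```

View pics/final.png

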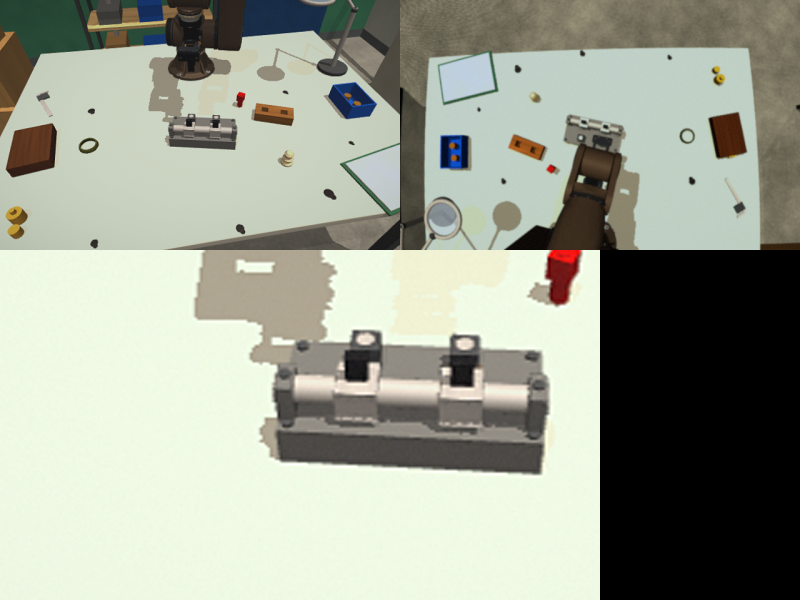

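The final view shows both clips on the tube at crop (357,390) and (462,393). Both pins are home behind them, no clips are left on the table, and the bezel, insulator and red pin look undisturbed. I'm handing the job in.

```bash
python3 -c "
from cell import *
print(job_done())"
```

```text
the job is handed in; nothing more can be done
None
```

I fitted the thick pin and then the slim pin. Each went in tilted, was straightened, and slid down to its seat. I then snapped both clips on the table (there were only two) onto the tube at about ±50 mm from its middle, and handed the job in at about 28.5 s.

**Last checks:**

| Check | Measured | Expected |
|---|---|---|
| Head tops of both pins | 78.6 mm | 79 mm |
| Lean of both pins | under 1.5° | under 4° |
| Clip back tops | 94.0 and 94.2 mm | 94 mm |
| Clip tab tops | about 124 mm | 124 mm |

- **Bystanders:** the bezel, insulator and red pin look unmoved in the final picture; I did not measure their positions.
- **Lateral position:** the scene camera puts the clips about 1–2 mm and the pins about 1 mm farther out in x than I expected. That is within its calibration error, so I take it as camera bias.
- **Slip on the slim pin:** one wrong number in a move over-tilted it in the jaws to about 20°. I brought it back to about 12° by pressing its foot against the end of the base before inserting it.
- **Tilts not measured directly:** the tilt angles at entry, about 8–11° for the thick pin and 12° for the slim pin, are estimates from the camera and the geometry.
- **High force on clip A:** the wrist read about 44 N while I pressed it home. That is well under the 120 N wrist limit, but I had no separate reading to hold against the 40 N limit on the arm and gripper body.

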